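# Turn a grit jar's label to the reader and load it

## Robot

A 6-joint arm with a two-finger parallel gripper is mounted at the origin on a cart in front of the work surface, level with it; the furniture and walls round the work are solid. World frame = base frame: x ahead of the robot, y to its left, z up, the work surface at z = 0. Lengths are in m, angles in rad, forces in N, time in s.
With the tool pointing down it reaches from about 0.375 to 0.975 m from the base axis. Payload 3.8 kg.
Tool frame: the origin (TCP) lies at the very end of the fingers, on their centre line; the grasp point (between the pads) lies bot.hold_point_z behind it (bot.hold_point_z is the distance from the TCP to the grasp point, in m); z points along the fingers, y is the line along which they close (so a half turn about z gives the same grasp; the last joint's range is limited). The gripper opens to 85 mm and grips with 20 to 120 N. Pads are 22 mm wide; open, the fingers measure 114 mm over their backs; the gripper's body (76 mm by 85 mm) begins 54 mm behind the grasp point. The pads swing forward as they close: fully open they stand 13 mm farther back than shut.
Start: joints at [1.258, 0.264, 1.604, -0, 1.274, -0.037], TCP at [0.184, 0.649, 0.231] pointing down, gripper open.
Joint ranges: [-2.63, 2.63], [-0.94, 2.18], [0.31, 2.57], [-1.31, 4.45], [0, 2.66], [-2.55, 2.55]. Speed limits (rad/s): [2.57, 2.57, 3.14, 3.14, 3.14, 3.14].

## Interface

Orientations are given as a rotation vector (axis times angle).
In Python, from workcell import bot gives the robot as it stands.
- The arm moves only by the shell command python3 jog.py [OPENING] [FORCE], which reads ROWS from standard input. ROWS is a JSON list of rows, 1 to 5 of them, each of 4 numbers: dx, dy, dz in m, then a turn about the tool's z in rad; each row shifts and turns the commanded pose from where the row before left it, along the tool's axes as they then stand; what a row does not reach is not made up. A row lasts 1/8 s, in which the tool goes at most 0.0625 m and 0.188 rad, less where a joint would pass 70% of its speed; a pose out of reach is approached as far as the arm can. OPENING is the opening from 0.0 (shut) to 1.0 (fully open), set as the command begins (- or left out keeps the last). The fingers move at their own pace and stop on an object; FORCE is the grip in N (left out, the last holds). Time passes only in rows, so rows that do not move let the fingers close. It prints the time, the measured TCP pose, the force, the opening and the grip force at its end. Input that does not fit is refused with a message, and nothing moves.
- bot.read_state(): the state, without advancing time (a new reading comes with each control period).
- bot.read_camera(name): name is "side" or "top" or "wrist"; returns the picture (480x640x3 uint8, red, green, blue); there is no depth.
- bot.camera_info(name): a dict with "intrinsics" (3x3 intrinsics, pixels), "extrinsics" (4x4, takes a point from camera to world coordinates). Camera axes: x right, y down, z forward; pixel columns grow to the right and rows downward; lengths in m; the calibration is good to about 2 mm. A picture is of the moment at which its call begins: read the wrist's pose just before it. camera_info takes no time and is no camera call; for the wrist camera it gives the pose at the moment of the call.
- bot.finish_job(): hands the job in; it is judged then, once.
The state is a dict: "time": time; "q": joint angles; "joint_vel": joint speeds; "joint_torque": joint torques, N m; "tool_pos": TCP position; "tcp_rot": TCP orientation; "wrist_force": force on the tool from outside, world axes, zero at the start; "torque": the same for the moment, N m; "width": opening from 0.0 (shut) to 1.0 (fully open); "grip_force": force on a finger pad.
Only numpy, scipy, OpenCV 4.12 (cv2) and the standard library are available. Lean on these libraries where they do the work, as an engineer would, in place of code of your own. Each camera call takes 0.05 s, during which the arm holds its last target. There are 200 camera calls.

## Task

Check the white pumice at the label reader before it goes to the lap: pull the reader's tray all the way out by its knob, then take the jar of white powder from the sloping rack, turn it so that its label squarely faces the reader's window at the back of the hood, and set it down gently, upright and flat inside the tray's ring. Let go of it, then push the tray fully home with the jar standing in it, label still towards the window. Do not knock the jar over, and leave the jar of grey grit and the other things on the bench where they are.

Things in the scene. Friction and masses are not known exactly. Their poses are not given: they have to be found in the camera images.
- white_jar: glass jar of white powder, brown screw lid; 62 mm across (lid 50), 95 mm tall, 0.2 to 0.33 kg; straight wall from 5 to 80 mm above the base, grasp there. Origin at the centre of its base, z along its axis to the lid, -x to the middle of its label. Starts in either pocket of the rack, leaning 26 degrees, lid to the rack's front, label up to 115 degrees round either way from the rack's front
- white_jar_label (a point): middle of the white jar's only paper label (37 mm wide, 33 mm tall, cream with dark print), on the glass 31 mm from the axis and 30 mm above the base
- grey_jar: the same jar with grey grit, in the rack's other pocket; to be left there. Origin and axes as the white jar's
- rack: fixed plywood board 92 x 220 x 26 mm on feet, tilted 26 degrees, top face up and to its front (roughly to the robot). Origin: centre of the board's underside, 21 mm above the bench; z square to the board = the jars' axes; y along the board. Pockets 68 mm wide, 14 mm deep at y = +-55 mm; the jars stand on their floors at z = 12 mm and stick out 81 mm: draw them out along z
- reader: fixed label reader: base 205 x 110 x 6 mm, white hood open at the front (100 mm wide inside, roof from 124 to 130 mm height), grey camera housing behind. Origin on the bench under the ring's centre with the tray home; +x to the back, where the window is; hood from x = -48 to 55 mm, housing to 90 mm, base from -115 mm. Its front (-x) faces roughly the robot
- window (a point): middle of the dark-framed glass window on the inside back wall of the hood, 50 mm behind the ring's centre with the tray home and 50 mm above the bench; it looks to the reader's -x. The jar's label must face it, that is, point along the reader's +x
- tray (a joint): how far the reader's aluminium tray is pulled out: 0 = fully home under the hood, 0.130 m = fully out (stop), sliding along the reader's -x; about 2 N of friction, it stays where it is left. It starts 0 to 20 mm out
- tray_knob (a point): on the axis of the tray's black round pull knob at the height to grip it, 48 mm above the bench. The knob stands on the front end of the tray, 105 mm in front of the ring's centre, from 18 mm (tray top) to 56 mm above the bench; neck 16 mm, head 24 mm across. Moves with the tray
- ring_floor (a point): centre of the tray's floor inside its black locating ring, 18 mm above the bench; axes as the reader's. The ring is 70 mm wide inside, 82 mm outside and 7 mm tall, so the 62 mm jar stands in it with 4 mm of play. Moves with the tray
- polish_tin: bystander: round tin with a dark green lid, 77 mm across, 34 mm tall; origin under its centre
- diamond_pad: bystander: black hand pad with a green underside, 55 x 90 x 22 mm; origin under its centre
- cork_block: bystander: speckled cork block, 50 x 85 x 30 mm; origin under its centre

How it is judged:
By the outcome, as a careful person would: the job done as asked, in the order asked, and still so for the second after the job is handed in, with the robot touching nothing.
It also fails if it takes over 72 s, if anything falls off the work surface, if the arm or the gripper's body presses on something with over 40 N, if the wrist force passes 120 N, or if a joint passes its speed limit or range.

## Working session

There is one attempt and no reset: what is moved stays moved. The work goes in short steps, Python scripts to look and compute and a shell command to move; the robot and the scene stay as the last step left them, time stands still between calls to the robot, and variables do not carry over. Pictures are saved under pics/ and viewed, at most 10 in all, crops included, and the job is handed in when it is done.

```bash
ls; mkdir -p pics; python3 - <<'E'
from workcell import bot
import cv2,numpy as np
s=bot.read_state();print({k:np.round(v,3) for k,v in s.items()},bot.hold_point_z)
a=[]
for n in("side","top","wrist"):
    c=bot.camera_info(n);print(n,np.round(c["intrinsics"],1).tolist(),np.round(c["extrinsics"],3).tolist())
    im=bot.read_camera(n)[:,:,::-1];cv2.imwrite(f"pics/{n}0.png",im)
E
```

```text
jog.py
pics
workcell.py
{'time': np.float64(0.0), 'q': array([ 1.258,  0.265,  1.605, -0.   ,  1.274, -0.037]), 'joint_vel': array([-0.003, -0.   ,  0.001, -0.001,  0.   , -0.001]), 'joint_torque': array([-1.0000e-03, -5.1511e+01, -3.6732e+01, -0.0000e+00,  1.3000e-02,
        0.0000e+00]), 'tool_pos': array([0.184, 0.649, 0.23 ]), 'tcp_rot': array([-4.320e-01, -3.111e+00,  3.000e-03]), 'wrist_force': array([-0.381, -0.101,  0.184]), 'torque': array([-0.02 , -0.031,  0.06 ]), 'grip_force': np.float64(0.0), 'width': np.float64(1.0)} 0.0187
side [[496.1, 0.0, 324.5], [0.0, 496.1, 243.8], [0.0, 0.0, 1.0]] [[0.976, -0.077, 0.202, 0.315], [-0.215, -0.426, 0.879, -1.084], [0.019, -0.901, -0.433, 0.673], [0.0, 0.0, 0.0, 1.0]]
top [[462.3, 0.0, 318.3], [0.0, 462.3, 248.9], [0.0, 0.0, 1.0]] [[0.002, -0.983, 0.185, 0.336], [-1.0, -0.0, 0.009, 0.105], [-0.009, -0.185, -0.983, 1.221], [0.0, 0.0, 0.0, 1.0]]
wrist [[399.1, 0.0, 319.8], [0.0, 399.1, 242.2], [0.0, 0.0, 1.0]] [[0.272, 0.921, 0.278, 0.113], [0.962, -0.26, -0.08, 0.669], [-0.002, 0.289, -0.957, 0.372], [0.0, 0.0, 0.0, 1.0]]
```

View pics/top0.png

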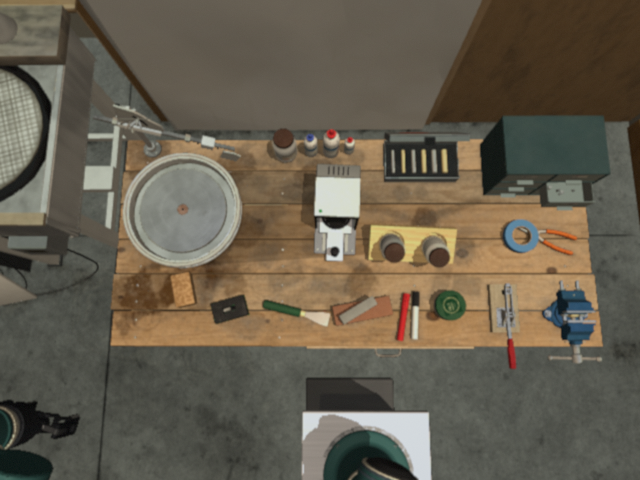

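View pics/side0.png

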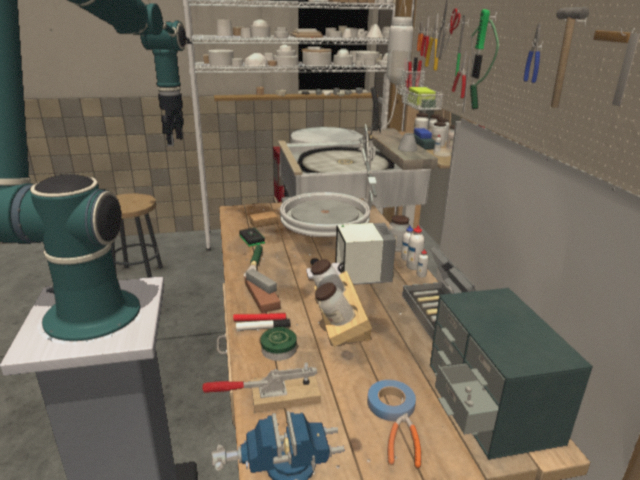

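The top view shows the reader's hood at (338,190), its knob at (333,252), the rack at (412,245) and the lids at (392,253) and (438,257). In the side view the jars are at (325,272) and (333,300). I'll zoom in on these.

```bash
python3 - <<'E'
import cv2,numpy as np
t=cv2.imread("pics/top0.png")[150:280,300:470];s=cv2.imread("pics/side0.png")[210:350,290:410]
t=cv2.resize(t,(425*1,325),interpolation=2);s=cv2.resize(s,(360,420),interpolation=2)
o=np.zeros((420,790,3),np.uint8);o[:325,:425]=t;o[:420,430:]=s
cv2.imwrite("pics/crop1.png",o)
E
```

```text
(no output)
```

View pics/crop1.png

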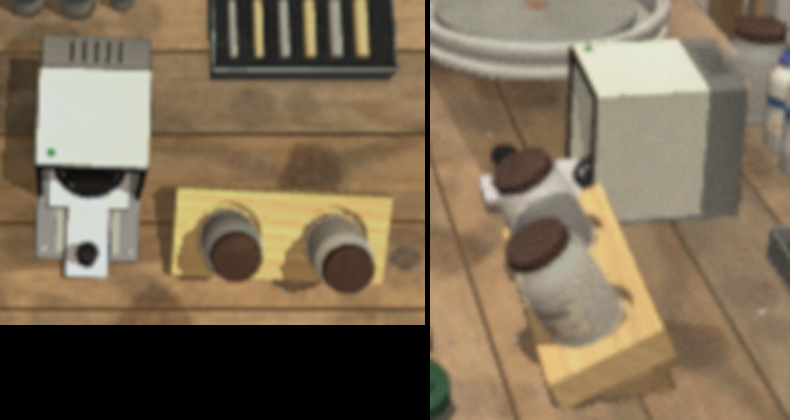

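Crop: the hood roof spans crop px (38..150, 68..168) and the knob is at (86,252). The rack board has corners at (177,188), (391,197) and (172,275), and the lids are at (236,255) and (347,268). The two powders can't be told apart from here, so I need the wrist view.

```bash
cat > h.py <<'E'
from workcell import bot
import cv2,numpy as np
from scipy.spatial.transform import Rotation as R
def ray(n,p,E=None):
    c=bot.camera_info(n);E=c["extrinsics"] if E is None else E
    d=np.linalg.solve(c["intrinsics"],[p[0],p[1],1.]);d=E[:3,:3]@d
    return np.array(E[:3,3]),d/np.linalg.norm(d)
def onz(n,p,z,E=None):
    o,d=ray(n,p,E);return o+d*(z-o[2])/d[2]
def tri(*rs):
    A=0;b=0
    for o,d in rs:
        P=np.eye(3)-np.outer(d,d);A=A+P;b=b+P@o
    return np.linalg.solve(A,b)
def proj(n,X,E=None):
    c=bot.camera_info(n);E=c["extrinsics"] if E is None else E
    x=(np.asarray(X)-E[:3,3])@E[:3,:3];k=c["intrinsics"]
    return np.array([k[0,0]*x[...,0]/x[...,2]+k[0,2],k[1,1]*x[...,1]/x[...,2]+k[1,2]]).T
def tcp():
    s=bot.read_state();return s["tool_pos"],R.from_rotvec(s["tcp_rot"]).as_matrix()
def togo(p,Rm=None):
    "tool-axes displacement to world point p"
    t,M=tcp();return (np.asarray(p)-t)@M
E
python3 - <<'E'
from h import *
c=lambda x,y:(300+x/2.5,150+y/2.5)
for n,p,z in[("knob",c(86,250),.056),("roofFL",c(40,168),.13),("roofFR",c(150,168),.13),("roofBL",c(39,68),.13),("roofBR",c(151,68),.13),
 ("rackBL",c(177,188),.067),("rackBR",c(391,197),.067),("rackFL",c(172,275),.03)]:
    print(n,onz("top",p,z).round(3))
# lids via mask, top & side
for n in("top","side"):
    im=cv2.imread(f"pics/{n}0.png").astype(int);b,g,r=im[...,0],im[...,1],im[...,2]
    m=((r<110)&(r>b+8)&(r<1.9*b+30)&(r+g+b<230)&(r+g+b>60)).astype(np.uint8)
    _,_,st,ce=cv2.connectedComponentsWithStats(m)
    for s,q in zip(st[1:],ce[1:]):
        if s[4]>120 and 290<q[0]<470 and 200<q[1]<320: print(n,s,q.round(1),onz(n,q,.11).round(3))
t,M=tcp();print(M.round(3))
E=bot.camera_info("wrist")["extrinsics"];print("cam in tool",((E[:3,3]-t)@M).round(3),(M.T@E[:3,:3]).round(3).tolist())
E
```

```text
knob [0.553 0.074 0.056]
roofFL [0.62 0.12 0.13]
roofFR [0.62  0.013 0.13 ]
roofBL [0.722 0.121 0.13 ]
roofBR [0.722 0.011 0.13 ]
rackBL [ 0.616 -0.019  0.067]
rackBR [ 0.606 -0.238  0.067]
rackFL [ 0.531 -0.016  0.03 ]
top [413 211  22  14 174] [424.2 218.2] [ 0.623 -0.147  0.11 ]
top [362 225   8  31 157] [365.6 237.6] [ 0.574 -0.002  0.11 ]
top [383 243  21  19 312] [393.5 252. ] [ 0.538 -0.069  0.11 ]
top [429 248  20  19 302] [438.5 257. ] [ 0.525 -0.178  0.11 ]
top [427 290  28  30 194] [435.2 307.3] [ 0.404 -0.164  0.11 ]
side [384 208  24  17 208] [395.3 217.1] [0.824 0.2   0.11 ]
side [310 258  20  17 226] [319.2 265.8] [ 0.539 -0.058  0.11 ]
side [316 283  20  18 259] [325.  291.5] [ 0.527 -0.176  0.11 ]
[[-0.962  0.272 -0.001]
 [ 0.272  0.962 -0.002]
 [ 0.    -0.002 -1.   ]]
cam in tool [ 0.073 -0.    -0.142] [[0.0, -0.957, -0.289], [1.0, 0.0, 0.0], [-0.0, -0.289, 0.957]]
```

```bash
echo '[[-0.035, -0.044, -0.008, 0], [-0.035, -0.044, -0.008, 0], [-0.035, -0.044, -0.008, 0], [-0.035, -0.044, -0.008, 0], [-0.035, -0.044, -0.008, 0]]' | python3 jog.py
echo '[[-0.035, -0.044, -0.008, 0], [-0.035, -0.044, -0.008, 0], [-0.035, -0.044, -0.008, 0], [-0.035, -0.044, -0.008, 0], [-0.035, -0.044, -0.008, 0]]' | python3 jog.py
echo '[[-0.035, -0.044, -0.005, 0], [-0.035, -0.044, 0, 0], [0, 0, 0, -0.14], [0, 0, 0, -0.14], [0, 0, 0, 0]]' | python3 jog.py
cat > shot.py <<'E'
import sys;from h import *
n,f=sys.argv[1:3]
E=bot.camera_info(n)["extrinsics"];im=bot.read_camera(n)
cv2.imwrite(f"pics/{f}.png",im[:,:,::-1]);np.save(f"pics/{f}.npy",E)
t,M=tcp();print(t.round(4),"az y",np.degrees(np.arctan2(M[1,1],M[0,1])).round(2),bot.read_state()["q"].round(2),bot.read_state()["time"])
E
python3 shot.py wrist w1
```

```text
time: 0.78
tool_pos: [0.2926, 0.3883, 0.2712]
tcp_rot: [0.431, 3.112, -0.0]
wrist_force: [1.4, 0.0, 1.1]
width: 0.998
grip_force: 0.0
time: 1.4
tool_pos: [0.4009, 0.1291, 0.3115]
tcp_rot: [0.431, 3.111, 0.0]
wrist_force: [1.5, 0.3, 0.2]
width: 1.003
grip_force: 0.0
time: 2.02
tool_pos: [0.444, 0.0268, 0.316]
tcp_rot: [0.003, -3.141, -0.0]
wrist_force: [-0.1, -0.4, 0.9]
width: 1.007
grip_force: 0.0
[0.444 0.027 0.316] az y 90.08 [ 0.   -0.23  1.95 -0.    1.42 -1.57] 2.075
```

View pics/w1.png

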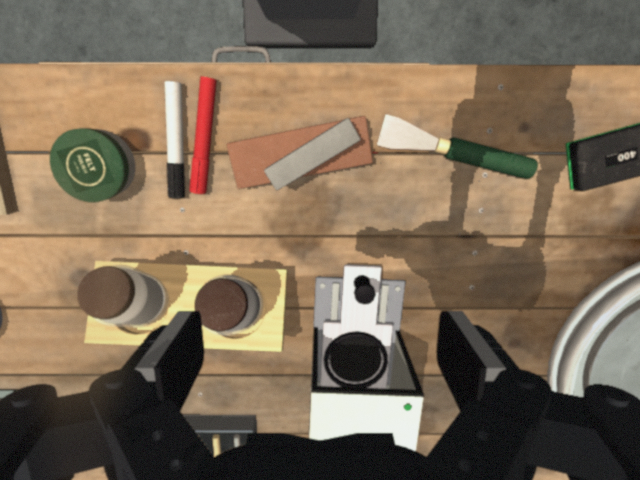

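The wrist view shows the knob at (365,290), the ring at (355,358), the roof's front edge at v≈390 and the lids at (107,293) and (222,304). It also shows the tin, pens, pad and bricks. Next is a low oblique look at the jars' fronts.

```bash
echo '[[0.016, -0.032, 0.037, 0], [0.016, -0.032, 0.037, 0], [0.016, -0.032, 0.037, 0], [0.016, -0.032, 0.037, 0], [0, 0, 0, 0.18]]' | python3 jog.py
echo '[[0, 0, 0, 0.18], [0, 0, 0, 0.18], [0, 0, 0, 0.18], [0, 0, 0, 0.18], [0, 0, 0, 0.18]]' | python3 jog.py
echo '[[0, 0, 0, 0.18], [0, 0, 0, 0.18], [0, 0, 0, 0.13], [0, 0, 0, 0]]' | python3 jog.py
python3 shot.py wrist w2
```

```text
time: 2.7
tool_pos: [0.3768, -0.1015, 0.1646]
tcp_rot: [-0.289, -3.121, -0.002]
wrist_force: [0.3, 1.6, 0.3]
width: 1.002
grip_force: 0.0
time: 3.32
tool_pos: [0.3807, -0.1008, 0.1683]
tcp_rot: [1.62, 2.692, -0.0]
wrist_force: [-0.1, 0.6, -0.3]
width: 1.001
grip_force: 0.0
time: 3.82
tool_pos: [0.3807, -0.1009, 0.1683]
tcp_rot: [2.215, 2.227, 0.0]
wrist_force: [0.8, -0.1, 0.4]
width: 0.998
grip_force: 0.0
[ 0.3807 -0.1009  0.1683] az y 0.38 [-0.32 -0.24  2.23 -0.    1.15 -0.33] 3.875
```

View pics/w2.png

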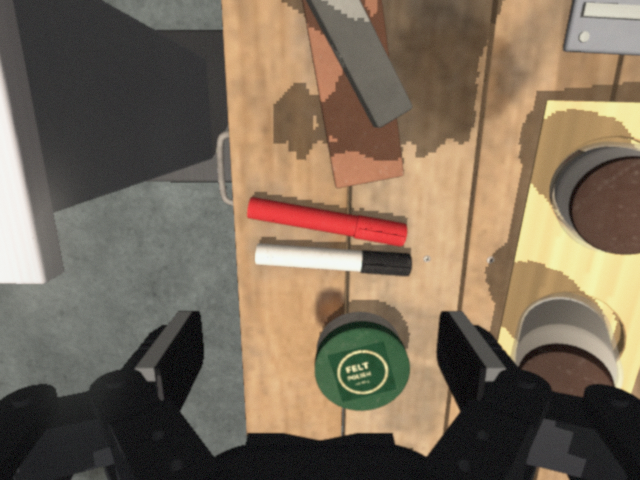

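```bash
python3 - <<'E'
from h import *
E=np.load("pics/w1.npy")
for n,p,z in[("knob",(365,291),.056),("ring",(355,358),.025),("roofL",(313,391),.13),("roofR",(421,391),.13),("baseL",(316,278),.006),("baseR",(404,281),.006)]:
    print(n,onz("wrist",p,z,E).round(4))
for n,z in(("A",(97,262)),("B",(287,269)),("C",(85,343)),("D",(283,351))):
    print(n,[onz("wrist",z,h,E).round(3).tolist() for h in(.024,.065)])
E
```

```text
knob [0.5474 0.0759 0.056 ]
ring [0.6513 0.0705 0.025 ]
roofL [0.6199 0.0201 0.13  ]
roofR [0.6197 0.1247 0.13  ]
baseL [0.5523 0.0219 0.006 ]
baseR [0.556  0.1292 0.006 ]
A [[0.526, -0.231, 0.024], [0.511, -0.206, 0.065]]
B [[0.534, -0.012, 0.024], [0.519, -0.008, 0.065]]
C [[0.632, -0.262, 0.024], [0.607, -0.235, 0.065]]
D [[0.642, -0.019, 0.024], [0.617, -0.015, 0.065]]
```

The upper jar, at (600,195), looks dark grey inside, and the lower one, at (565,340), looks white. I'll enlarge both.

```bash
python3 - <<'E'
import cv2
cv2.imwrite("pics/c2.png",cv2.resize(cv2.imread("pics/w2.png")[120:420,490:640],None,fx=2,fy=2,interpolation=2))
E
```

```text
(no output)
```

View pics/c2.png

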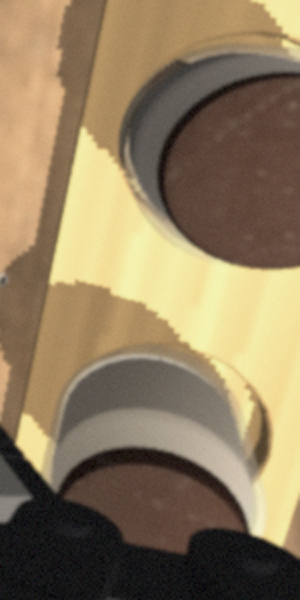

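```bash
python3 shot.py side s2; python3 - <<'E'
import cv2,numpy as np
im=cv2.imread("pics/s2.png");
cv2.imwrite("pics/c3.png",cv2.resize(im[240:335,290:370],None,fx=6,fy=6,interpolation=2))
E
```

```text
[ 0.3807 -0.101   0.1683] az y 0.39 [-0.32 -0.24  2.23 -0.    1.15 -0.33] 3.925
```

View pics/c3.png

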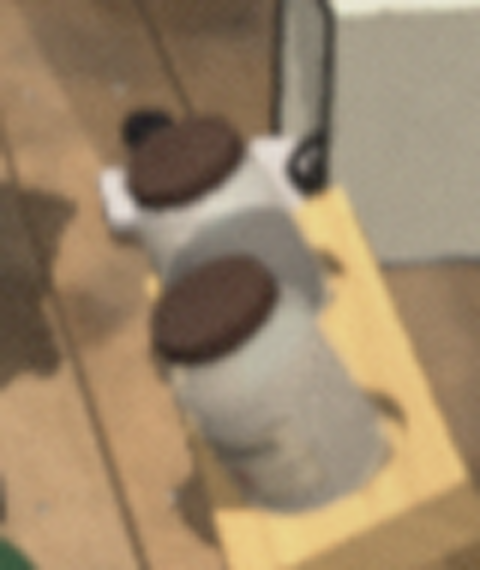

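```bash
echo '[[-0.06, 0, 0, 0], [-0.06, 0, 0, 0], [-0.055, 0.02, 0, 0], [-0.03, 0.05, 0, 0], [-0.025, 0.05, 0, 0]]' | python3 jog.py
echo '[[0, 0.04, 0, -0.18], [0, 0, 0, -0.18], [0, 0, 0, -0.18], [0, 0, 0, -0.18], [0, 0, 0, -0.18]]' | python3 jog.py
echo '[[0, 0, 0, -0.18], [0, 0, 0, -0.18], [0, 0, 0, -0.18], [0, 0, 0, -0.12], [0, 0, 0, 0]]' | python3 jog.py
python3 shot.py wrist w3
```

```text
time: 4.55
tool_pos: [0.5029, -0.3325, 0.1682]
tcp_rot: [2.217, 2.226, -0.0]
wrist_force: [0.1, 0.2, 0.7]
width: 1.0
grip_force: 0.0
time: 5.18
tool_pos: [0.5419, -0.3302, 0.1679]
tcp_rot: [-1.015, -2.972, -0.0]
wrist_force: [0.5, -0.2, 0.0]
width: 0.999
grip_force: 0.0
time: 5.8
tool_pos: [0.5419, -0.3303, 0.1681]
tcp_rot: [-0.01, -3.141, -0.0]
wrist_force: [0.4, 0.2, -0.0]
width: 0.997
grip_force: 0.0
[ 0.5419 -0.3303  0.1681] az y 89.58 [-0.59  0.23  1.76 -0.    1.15 -2.15] 5.85
```

View pics/w3.png

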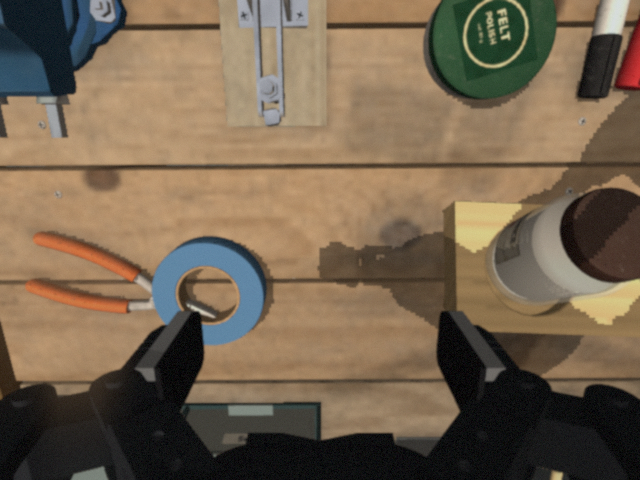

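The near jar (y≈-0.18) fills (487..575, 200..312) with part of its label at about (515,240). The arm's shadow falls over it, so I'll read the colours numerically in all views.

```bash
python3 - <<'E'
import cv2,numpy as np
def pr(f,pts):
    im=cv2.GaussianBlur(cv2.imread(f"pics/{f}.png"),(3,3),0)
    print(f,[(p,im[p[1],p[0],::-1].tolist()) for p in pts])
pr("w3",[(500,262),(508,268),(515,245),(520,232),(525,280),(530,262),(540,285),(545,250),(550,235),(550,280),(560,265),(560,225),(480,240),(470,315),(600,320)])
# side: near jar x=290+c/6,y=240+c/6
q=lambda x,y:(290+x//6,240+y//6)
pr("s2",[q(210,400),q(250,390),q(300,380),q(260,440),q(290,460),q(340,430),q(320,480),q(250,470),q(300,330)])
pr("s2",[q(180,220),q(230,200),q(200,235),q(260,235),q(300,260),q(240,250),q(400,150),q(120,200)])
pr("w1",[(145,280),(140,300),(130,318),(150,310),(160,295),(155,285),(245,285),(250,300),(240,320),(252,312),(235,328)])
pr("top0",[(393,240),(385,243),(400,243),(435,243),(428,245),(442,242)])
E
```

```text
w3 [((500, 262), [74, 67, 58]), ((508, 268), [99, 94, 85]), ((515, 245), [85, 78, 67]), ((520, 232), [85, 78, 69]), ((525, 280), [114, 107, 97]), ((530, 262), [109, 103, 92]), ((540, 285), [122, 114, 102]), ((545, 250), [166, 156, 139]), ((550, 235), [158, 148, 132]), ((550, 280), [130, 123, 110]), ((560, 265), [168, 163, 147]), ((560, 225), [77, 70, 62]), ((480, 240), [213, 196, 131]), ((470, 315), [142, 115, 77]), ((600, 320), [213, 193, 128])]
s2 [((325, 306), [165, 153, 136]), ((331, 305), [176, 167, 148]), ((340, 303), [176, 163, 144]), ((333, 313), [131, 119, 101]), ((338, 316), [162, 147, 124]), ((346, 311), [162, 150, 133]), ((343, 320), [152, 138, 119]), ((331, 318), [120, 104, 88]), ((340, 295), [184, 177, 158])]
s2 [((320, 276), [186, 175, 162]), ((328, 273), [211, 206, 190]), ((323, 279), [146, 139, 129]), ((333, 279), [134, 126, 116]), ((340, 283), [125, 117, 107]), ((330, 281), [122, 114, 103]), ((356, 265), [165, 157, 138]), ((310, 273), [212, 203, 194])]
w1 [((145, 280), [96, 89, 80]), ((140, 300), [165, 153, 137]), ((130, 318), [175, 163, 145]), ((150, 310), [102, 96, 87]), ((160, 295), [86, 80, 73]), ((155, 285), [84, 79, 73]), ((245, 285), [96, 91, 85]), ((250, 300), [106, 100, 94]), ((240, 320), [65, 51, 43]), ((252, 312), [115, 110, 101]), ((235, 328), [136, 127, 119])]
top0 [((393, 240), [123, 119, 106]), ((385, 243), [108, 100, 90]), ((400, 243), [112, 109, 96]), ((435, 243), [146, 136, 117]), ((428, 245), [105, 97, 82]), ((442, 242), [143, 131, 109])]
```

The steep sun comes from the -y side. In the side view, the near jar (y≈-0.18) is as bright as the white hood. The far one has a dark grey fill with a visible level line, which the near jar's short shadow can't reach. So the near jar is the white one, with its label roughly 50° from the front towards -y. Next is the knob.

```bash
echo '[[0, 0.02, -0.04, 0], [-0.001, 0.06, 0, 0], [-0.001, 0.06, 0, 0], [-0.001, 0.06, 0, 0], [-0.001, 0.06, 0, 0]]' | python3 jog.py
echo '[[-0.001, 0.06, 0, 0], [-0.001, 0.06, 0, 0], [0, 0.026, 0, 0], [0, 0, 0, 0.174], [0, 0, 0, 0.174]]' | python3 jog.py | head -2
echo '[[0, 0, 0, 0.174], [0, 0, 0, 0.174], [0, 0, 0, 0.174], [0, 0, 0, 0.174], [0, 0, 0, 0.174]]' | python3 jog.py | head -2
echo '[[0, 0, 0, 0.174], [0, 0, 0, 0.174], [0, 0, 0, 0]]' | python3 jog.py | head -2
python3 shot.py wrist w4; python3 shot.py side s4
python3 - <<'E'
from h import *
E=np.load("pics/w4.npy");im=cv2.imread("pics/w4.png")
c=proj("wrist",np.array([[.55,.075,.056],[.53,.075,.018]]),E);print(c)
m=(im.max(2)<60).astype(np.uint8)
_,_,st,ce=cv2.connectedComponentsWithStats(m)
for s,q in zip(st[1:],ce[1:]):
    if 200<s[4]<20000: print(s,q.round(1),onz("wrist",q,.056,E).round(4))
w=((im.min(2)>190)).astype(np.uint8)
_,_,st,ce=cv2.connectedComponentsWithStats(w)
for s,q in zip(st[1:],ce[1:]):
    if 300<s[4]: print("white",s,q.round(1))
E
```

```text
time: 6.48
tool_pos: [0.5473, -0.0686, 0.2085]
tcp_rot: [0.012, 3.141, -0.0]
wrist_force: [1.2, 0.1, 0.2]
width: 1.002
grip_force: 0.0
time: 7.1
tool_pos: [0.5501, 0.0764, 0.2083]
time: 7.72
tool_pos: [0.5502, 0.0756, 0.2083]
time: 8.1
tool_pos: [0.5502, 0.0756, 0.2083]
[0.5502 0.0756 0.2083] az y 0.08 [ 0.09  0.05  1.89 -0.    1.2   0.09] 8.15
[0.5502 0.0756 0.2083] az y 0.08 [ 0.09  0.05  1.89 -0.    1.2   0.09] 8.2
[[319.43781899 223.10254325]
 [295.97789788 212.25640927]]
[ 116    0   40  104 2307] [136.2  35.6] [0.4279 0.2037 0.056 ]
[   0  136   46  186 6380] [ 17.8 220. ] [0.3213 0.0775 0.056 ]
[ 395  148   64  191 5139] [429.  225.3] [0.6334 0.0733 0.056 ]
[545 154  95  17 293] [595.1 161. ] [0.7503 0.1214 0.056 ]
[310 201  27  34 713] [323.  217.9] [0.5527 0.079  0.056 ]
white [ 103  118   36   77 1763] [123.4 159.8]
white [ 331  165   96   97 4157] [378.4 210.8]
white [  440   166   197   179 26426] [537.2 252.8]
white [300 186  21  49 587] [306.9 206.6]
```

View pics/w4.png

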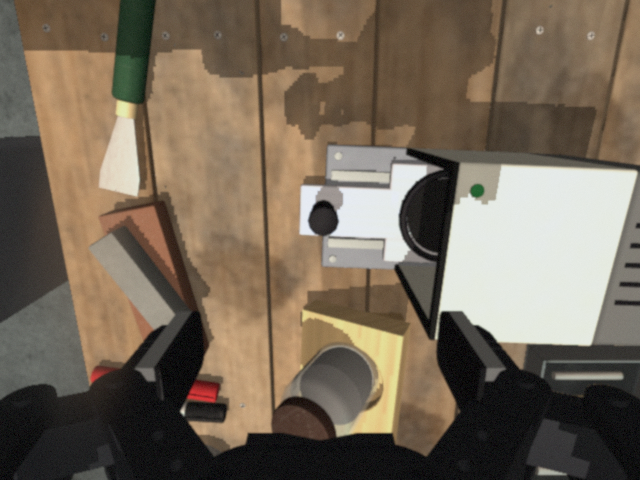

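The view shows the knob head at (323,221), giving (0.553, 0.076), which agrees with the top view. It also confirms that the far jar at (340,385) holds grey grit. Now I'll grip the knob with the pads fore and aft.

```bash
echo '[[0, 0.003, 0.05, 0], [0, 0, 0.05, 0], [0, 0, 0.04, 0], [0, 0, 0.02, 0], [0, 0, 0.019, 0]]' | python3 jog.py 0.6
echo '[[0, 0, 0, 0], [0, 0, 0, 0], [0, 0, 0, 0], [0, 0, 0, 0], [0, 0, 0, 0]]' | python3 jog.py 0 50
```

```text
time: 8.82
tool_pos: [0.5531, 0.0756, 0.0282]
tcp_rot: [-2.221, -2.222, 0.0]
wrist_force: [-0.6, -0.1, 0.4]
width: 0.596
grip_force: 0.0
time: 9.45
tool_pos: [0.5535, 0.0756, 0.0297]
tcp_rot: [2.222, 2.22, 0.001]
wrist_force: [0.2, 0.3, -3.8]
width: 0.255
grip_force: 49.2
```

```bash
echo '[[0.001, -0.025, 0, 0], [0.001, -0.025, 0, 0], [0.001, -0.025, 0, 0], [0.001, -0.025, 0, 0], [0, -0.01, 0, 0]]' | python3 jog.py
echo '[[0, -0.006, 0, 0], [0, 0, 0, 0]]' | python3 jog.py
```

```text
time: 10.07
tool_pos: [0.443, 0.0802, 0.0297]
tcp_rot: [2.222, 2.22, 0.003]
wrist_force: [2.9, 3.8, -7.3]
width: 0.255
grip_force: 52.5
time: 10.32
tool_pos: [0.4371, 0.0805, 0.0296]
tcp_rot: [-2.222, -2.219, -0.001]
wrist_force: [-1.6, 4.8, -2.4]
width: 0.254
grip_force: 52.9
```

```bash
for i in 1 2 3; do echo '[[0.0003, -0.003, 0, 0], [0, 0, 0, 0]]' | python3 jog.py | sed -n '2p;4p'; done
```

```text
tool_pos: [0.4348, 0.0806, 0.0296]
wrist_force: [0.7, 5.5, -3.3]
tool_pos: [0.4336, 0.0807, 0.0297]
wrist_force: [6.1, 4.4, -11.2]
tool_pos: [0.4336, 0.0807, 0.0298]
wrist_force: [15.9, 2.5, -21.9]
```

```bash
echo '[[0, 0.003, 0, 0], [0, 0, 0, 0], [0, 0, 0, 0], [0, 0, 0, 0]]' | python3 jog.py 0.6 | sed -n '2p;4,5p'
echo '[[0, 0, -0.03, 0], [0, 0, -0.05, 0], [0, 0, -0.05, 0], [0, 0, -0.05, 0], [0, 0, 0, 0]]' | python3 jog.py 1.0 | sed -n '2p;4,5p'
python3 shot.py wrist w5;python3 shot.py top t5; python3 shot.py side s5
python3 - <<'E'
from h import *
for f,n in(("w5","wrist"),("t5","top")):
    E=np.load(f"pics/{f}.npy");im=cv2.imread(f"pics/{f}.png")
    m=(im.max(2)<70).astype(np.uint8)
    cs,_=cv2.findContours(m,cv2.RETR_CCOMP,cv2.CHAIN_APPROX_NONE)
    for c in cs:
        x,y=c[:,0].mean(0);P=onz(n,(x,y),.025,E)
        if len(c)>15 and .40<P[0]<.62 and .0<P[1]<.14:
            (cx,cy),ax,an=cv2.fitEllipse(c);print(f,len(c),(round(cx),round(cy)),np.round(ax,1),onz(n,(cx,cy),.025,E).round(4),onz(n,(cx,cy),.056,E).round(4))
print(proj("wrist",np.array([.5385,.076,.025]),np.load("pics/w5.npy")))
E
```

```text
tool_pos: [0.431, 0.0805, 0.0294]
wrist_force: [0.5, 0.8, -0.2]
width: 0.598
tool_pos: [0.4345, 0.081, 0.2146]
wrist_force: [0.6, -0.4, -0.8]
width: 1.0
[0.4327 0.0808 0.2118] az y -0.05 [ 0.13 -0.18  2.11 -0.    1.22  0.13] 12.25
[0.4313 0.0806 0.2098] az y -0.06 [ 0.13 -0.18  2.11 -0.    1.21  0.13] 12.3
[0.4304 0.0805 0.2085] az y -0.05 [ 0.13 -0.18  2.11 -0.    1.21  0.13] 12.35
w5 270 (279, 276) [ 28.5 112.9] [0.4003 0.0225 0.025 ] [0.4033 0.0348 0.056 ]
w5 35 (283, 208) [ 2.9 15.3] [0.4057 0.0846 0.025 ] [0.4082 0.0911 0.056 ]
w5 83 (317, 217) [25.6 32.3] [0.4338 0.0769 0.025 ] [0.4337 0.0841 0.056 ]
w5 257 (438, 214) [86.2 93.3] [0.5372 0.0791 0.025 ] [0.5275 0.0861 0.056 ]
w5 347 (438, 214) [72.7 81.1] [0.5372 0.0787 0.025 ] [0.5275 0.0857 0.056 ]
t5 390 (343, 273) [62.6 81.2] [0.4975 0.052  0.025 ] [0.4933 0.0533 0.056 ]
[438.97107388 217.39097577]
```

```bash
python3 - <<'E'
from h import *
yaw=np.radians(-2.4);xa=np.array([np.cos(yaw),np.sin(yaw),0]);ya=np.array([-np.sin(yaw),np.cos(yaw),0]);t=np.radians(26)
a=-xa*np.sin(t)+np.array([0,0,np.cos(t)]);f=-xa*np.cos(t)-np.array([0,0,np.sin(t)]) # f: jar radial to front
base=np.array([.582,-.125,.021])-.055*ya+.012*a;print("base",base.round(4),"lid",(base+.095*a).round(4),"axis",a.round(3))
th=np.linspace(0,2*np.pi,60)
circ=lambda c,r:c+r*(np.outer(np.cos(th),f)+np.outer(np.sin(th),-ya))
for F,n in(("w1","wrist"),("w3","wrist"),("top0","top"),("s5","side")):
    E=np.load(f"pics/{F}.npy") if F!="top0" else bot.camera_info("top")["extrinsics"]
    p=np.vstack([proj(n,circ(base+h*a,.025),E) for h in(.081,.095)]);im=cv2.imread(f"pics/{F}.png").astype(int)
    b,g,r=im[...,0],im[...,1],im[...,2];m=((r<110)&(r>1.25*b)&(r+g+b<230)&(r+g+b>70)).astype(np.uint8)
    c=p.mean(0);_,l,st,ce=cv2.connectedComponentsWithStats(m)
    i=1+np.argmin(np.hypot(*(ce[1:]-c).T)+1e3*(st[1:,4]<150))
    print(F,"pred",p.min(0).round(1),p.max(0).round(1),"seen",st[i],"px/m",(proj(n,base+.1*a+.01*xa,E)-proj(n,base+.1*a,E)).round(1))
for F,n in(("w3","wrist"),("s5","side"),("s2","side")):
    E=np.load(f"pics/{F}.npy");im=cv2.GaussianBlur(cv2.imread(f"pics/{F}.png"),(3,3),0).astype(int)
    for h in(.022,.03,.04,.06):
        o=[]
        for d in range(10,121,10):
            P=base+h*a+.031*(np.cos(np.radians(d))*f-np.sin(np.radians(d))*ya);u,v=proj(n,P,E).round().astype(int)
            o.append((im[v,u,2],im[v,u,2]-im[v,u,0]) if 0<=u<640 and 0<=v<480 else 0)
        print(F,h,*[f"{int(q[0])}/{int(q[1])}" for q in o])
E
```

```text
base [ 0.5744 -0.1797  0.0318] lid [ 0.5328 -0.178   0.1172] axis [-0.438  0.018  0.899]
w1 pred [ 74.  275.9] [134.8 330. ] seen [110 270  25  47 289] px/m [1.2 9.8]
w3 pred [554.2 204.3] [668.2 301.9] seen [ 568  188   72   95 5548] px/m [-5.1 18.8]
top0 pred [427.6 242.1] [449.6 263.4] seen [429 248  20  19 302] px/m [-0.  -4.1]
s5 pred [317.5 281.1] [341.  301.4] seen [316 283  20  18 257] px/m [ 4.5 -0.3]
w3 0.022 86/13 76/15 59/13 86/19 85/19 85/20 73/15 87/16 111/17 139/23 150/35 146/45
w3 0.03 105/17 83/12 75/15 55/13 88/20 87/19 79/19 74/15 85/15 96/16 103/15 135/21
w3 0.04 140/23 99/16 85/13 78/14 76/18 62/13 93/21 74/16 94/16 99/15 104/17 109/17
w3 0.06 118/20 137/23 140/23 131/22 117/19 93/13 95/14 97/14 102/16 108/17 113/17 118/18
s5 0.022 107/36 109/33 118/30 128/33 124/29 129/27 138/27 142/27 146/27 154/28 153/29 158/31
s5 0.03 111/36 108/36 107/36 117/33 133/34 140/35 145/34 159/37 156/36 155/29 155/28 154/28
s5 0.04 102/26 95/24 99/22 109/26 125/30 139/32 148/34 161/38 157/36 157/28 158/28 158/28
s5 0.06 144/33 137/29 127/22 132/23 138/24 146/25 150/28 159/30 168/32 167/30 166/29 165/29
s2 0.022 110/36 113/34 120/31 131/35 126/29 131/28 142/29 146/27 150/28 157/29 157/29 162/32
s2 0.03 113/36 110/36 110/36 120/33 137/34 143/35 148/36 163/38 160/37 158/29 158/30 158/29
s2 0.04 104/27 98/24 100/22 111/28 128/30 141/33 152/35 164/38 161/38 160/30 162/28 161/30
s2 0.06 147/32 141/30 131/22 135/22 141/24 148/25 154/28 162/30 172/32 171/29 170/29 169/30
```

```bash
python3 - <<'E'
from h import *
P=tri(ray("top",(438.5,257)),ray("side",(325.3,291.7)));print(P.round(4))
Q=tri(ray("top",(393.5,252)),ray("side",(319.4,265.8)));print("grey",Q.round(4))
# lid ellipse from w3 & w1: brown blob robustly
for F in("w1","w3"):
    E=np.load(f"pics/{F}.npy");im=cv2.medianBlur(cv2.imread(f"pics/{F}.png"),5).astype(int);b,g,r=im[...,0],im[...,1],im[...,2]
    m=((r>1.2*b)&(r+g+b<260)&(r>45)).astype(np.uint8);m=cv2.morphologyEx(m,cv2.MORPH_OPEN,np.ones((9,9)))
    _,l,st,ce=cv2.connectedComponentsWithStats(m)
    for s,q in zip(st[1:],ce[1:]):
        if 1000<s[4]<9000: print(F,s,q.round(1),onz("wrist",q,.111,E).round(4))
E
```

```text
[ 0.5264 -0.1779  0.1102]
grey [ 0.537  -0.068   0.1154]
w1 [ 517   99   56   57 2063] [549.7 128.1] [0.375  0.2186 0.111 ]
w1 [ 595  220   45   62 1406] [622. 250.] [0.4821 0.3027 0.111 ]
w1 [ 431  222   55   34 1079] [454.8 239.3] [0.4722 0.1488 0.111 ]
w1 [ 430  249  115   63 5576] [489.9 283.6] [0.5154 0.1861 0.111 ]
w1 [ 196  279   52   51 2122] [221.6 304. ] [ 0.537  -0.0671  0.111 ]
w1 [ 507  317   56   32 1433] [533.  331.8] [0.5661 0.2345 0.111 ]
w1 [  46  372   71   45 1524] [ 82.1 397.6] [ 0.6429 -0.2181  0.111 ]
w3 [ 608   20   32  110 1764] [627.   84.9] [ 0.4527 -0.1868  0.111 ]
w3 [ 532  135  108   82 3378] [596.  171.4] [ 0.4927 -0.1935  0.111 ]
w3 [ 589  206   51   76 2609] [618.7 251.8] [ 0.5348 -0.1735  0.111 ]
w3 [ 320  210  137  114 7758] [402.8 270. ] [ 0.5443 -0.2864  0.111 ]
w3 [ 497  332   83   42 2375] [537.5 349.1] [ 0.5927 -0.2074  0.111 ]
```

```bash
echo '[[-0.052, 0.0224, 0, 0], [-0.052, 0.0224, 0, 0], [-0.052, 0.0224, 0, 0], [-0.052, 0.0224, 0, 0], [-0.052, 0.0224, 0, 0]]' | python3 jog.py | head -2
echo '[[0, 0, 0, 0.179], [0, 0, 0, 0.179], [0, 0, 0, 0.179], [0, 0, 0, 0.179], [0, 0, 0, 0.179]]' | python3 jog.py | head -2
echo '[[0, 0, 0, 0.179], [0, 0, 0, 0.179], [0, 0, 0, 0.179], [0, 0, 0, 0.179], [0, 0, 0, 0]]' | python3 jog.py | head -3
python3 shot.py wrist w6
python3 - <<'E'
from h import *
print(togo((.542,-.179,.067)).round(4))
E=np.load("pics/w6.npy");im=cv2.imread("pics/w6.png")
p=proj("wrist",np.array([[.5264,-.178,.111],[.5264,-.148,.111],[.55,-.178,.111]]),E);print(p.round(0))
b,g,r=[x.astype(int) for x in cv2.split(cv2.medianBlur(im,5))]
m=((r>1.2*b)&(r+g+b<260)&(r>45)).astype(np.uint8);m=cv2.morphologyEx(m,cv2.MORPH_OPEN,np.ones((9,9)))
_,l,st,ce=cv2.connectedComponentsWithStats(m)
for s,q in zip(st[1:],ce[1:]):
    if 1000<s[4]: print(s,q.round(1),onz("wrist",q,.114,E).round(4))
E
```

```text
time: 12.98
tool_pos: [0.542, -0.1808, 0.2065]
time: 13.6
tool_pos: [0.5413, -0.179, 0.2063]
time: 14.22
tool_pos: [0.5416, -0.179, 0.2068]
tcp_rot: [-3.14, 0.062, 0.006]
[ 0.5418 -0.1791  0.2072] az y -92.16 [-0.36  0.09  1.86 -0.    1.2   1.25] 14.275
[0.0007 0.     0.1402]
[[319. 267.]
 [272. 269.]
 [317. 231.]]
[  68   42  126   78 5634] [122.5  82.7] [ 0.6396 -0.0748  0.114 ]
[ 269   52   69   59 2281] [300.   81.6] [ 0.6363 -0.1722  0.114 ]
[  38  224  145  168 9756] [112.3 298.5] [ 0.5113 -0.0445  0.114 ]
[ 279  236   78   59 3641] [318.4 265.5] [ 0.5287 -0.1779  0.114 ]
```

The lid is confirmed at (0.529, -0.178). I'll descend and grip.

```bash
echo '[[0.002, 0, 0.04, 0], [0, 0, 0.04, 0], [0, 0, 0.03, 0], [0, 0, 0.02, 0], [0, 0, 0.01, 0]]' | python3 jog.py 1.0 | sed -n '2p;4,6p'
echo '[[0, 0, 0, 0], [0, 0, 0, 0], [0, 0, 0, 0], [0, 0, 0, 0]]' | python3 jog.py 0 40| sed -n '2p;4,6p'
```

```text
tool_pos: [0.5442, -0.1793, 0.0678]
wrist_force: [-0.0, 0.5, -0.4]
width: 0.998
grip_force: 0.0
tool_pos: [0.5457, -0.1799, 0.0705]
wrist_force: [-0.5, -0.1, 2.6]
width: 0.691
grip_force: 43.7
```

```bash
echo '[[-0.0044, 0, -0.009, 0], [-0.0066, 0, -0.0135, 0], [-0.0066, 0, -0.0135, 0], [-0.0044, 0, -0.01, 0], [0, 0, -0.04, 0]]' | python3 jog.py - 40| sed -n '2p;4,6p'
echo '[[0, 0, -0.04, 0], [0, 0, 0, 0]]' | python3 jog.py | sed -n '2p;4,6p'
python3 shot.py wrist w7; python3 shot.py side s7; python3 shot.py top t7
```

```text
tool_pos: [0.5198, -0.1777, 0.1535]
wrist_force: [0.8, 0.3, -2.8]
width: 0.686
grip_force: 44.6
tool_pos: [0.5256, -0.1799, 0.2002]
wrist_force: [1.6, 0.0, -1.8]
width: 0.685
grip_force: 44.6
[ 0.524  -0.1792  0.1974] az y -92.37 [-0.37  0.06  1.91 -0.    1.17  1.24] 16.325
[ 0.5226 -0.1787  0.1953] az y -92.37 [-0.37  0.06  1.91 -0.    1.17  1.24] 16.375
[ 0.5218 -0.1783  0.194 ] az y -92.36 [-0.37  0.06  1.91 -0.    1.17  1.24] 16.425
```

```bash
echo '[[0, 0, -0.03, 0], [0, 0, -0.03, 0], [0.0036, -0.03, 0, 0], [0.0036, -0.05, 0, 0], [0.0036, -0.05, 0, 0]]' | python3 jog.py | sed -n '2p;4,6p'
echo '[[0.0036, -0.05, 0, 0], [0, -0.053, 0, 0], [0, 0, 0, -0.1], [0, 0, 0, -0.178], [0, 0, 0, -0.178]]' | python3 jog.py | sed -n '2p;4,6p'
echo '[[0, 0, 0, -0.178], [0, 0, 0, -0.178], [0, 0, 0, -0.178], [0, 0, 0, -0.178], [0, 0, 0, -0.178]]' | python3 jog.py | sed -n '2p;4,6p'
echo '[[0, 0, 0, -0.178], [0, 0, 0, -0.178], [0, 0, 0, -0.178], [0, 0, 0, -0.077], [0, 0, 0, 0]]' | python3 jog.py | sed -n '2p;4,6p'
python3 shot.py wrist w8; python3 shot.py side s8; python3 shot.py top t8
python3 - <<'E'
from h import *
# ring from top view
E=np.load("pics/t8.npy");print(proj("top",np.array([.538,.0775,.025])),proj("wrist",np.array([.538,.0775,.025]),np.load("pics/w8.npy")))
a=cv2.imread("pics/w8.png");b=cv2.imread("pics/t8.png")[200:300,290:390];c=cv2.imread("pics/s8.png")[180:330,260:380]
o=np.zeros((480,800,3),np.uint8);o[:,:400]=a[:,120:520];o[:240,400:640]=cv2.resize(b,(240,240));o[240:,400:592]=cv2.resize(c,(192,240))
cv2.imwrite("pics/m8.png",o)
E
```

```text
tool_pos: [0.5377, -0.0481, 0.2526]
wrist_force: [1.0, 0.4, -3.7]
width: 0.683
grip_force: 44.5
tool_pos: [0.5454, 0.0538, 0.2523]
wrist_force: [-1.0, 0.1, -1.9]
width: 0.686
grip_force: 44.7
tool_pos: [0.5454, 0.0534, 0.2523]
wrist_force: [-0.6, 0.3, -2.4]
width: 0.685
grip_force: 44.7
tool_pos: [0.5456, 0.0534, 0.2527]
wrist_force: [-0.2, 0.4, -3.0]
width: 0.686
grip_force: 44.7
[0.5458 0.0534 0.2531] az y 19.68 [ 0.05  0.01  1.85 -0.    1.29 -0.29] 18.975
[0.5461 0.0534 0.2536] az y 19.68 [ 0.05  0.01  1.85 -0.    1.29 -0.29] 19.025
[0.5463 0.0535 0.254 ] az y 19.7 [ 0.05  0.01  1.85  0.    1.29 -0.29] 19.075
[332.72519356 257.74849689] [321.94946455 176.30990265]
```

```bash
python3 - <<'E'
from h import *
l=np.array([.335,-.942,0]);H=np.array([.546,.0535,.2727])+.0037*l
ax=.438*l+np.array([0,0,.899])
for nm,h in(("lidtop",.095),("lid",.088),("base",0)):
    X=H+(h-.062)*ax;print(nm,X.round(3),proj("side",X).round(1),proj("top",X).round(1),proj("wrist",X,np.load("pics/w8.npy")).round(1))
for F,n in(("s8","side"),("t8","top"),("w8","wrist")):
    im=cv2.medianBlur(cv2.imread(f"pics/{F}.png"),3).astype(int);b,g,r=im[...,0],im[...,1],im[...,2]
    m=((r>1.25*b)&(r+g+b<250)&(r>45)&(r+g+b>75)).astype(np.uint8);m=cv2.morphologyEx(m,cv2.MORPH_OPEN,np.ones((3,3)))
    _,_,st,ce=cv2.connectedComponentsWithStats(m)
    for s,q in zip(st[1:],ce[1:]):
        if s[4]>60 and np.hypot(*(q-proj(n,H,np.load(f"pics/{F}.npy"))))<110:print(F,s,q.round(1))
E
```

```text
lidtop [0.552 0.036 0.302] [317.6 176.5] [355.9 228.3] [320.6 452.4]
lid [0.551 0.039 0.296] [316.9 178.6] [354.2 229.5] [320.6 427.6]
base [0.538 0.076 0.217] [308.7 204.2] [335.5 243.3] [321.3 234. ]
s8 [388  95  15  35 266] [396.9 114.6]
s8 [244  98  17  16  98] [252.3 102.7]
s8 [250 143  11  20 112] [255.2 153.2]
s8 [271 147  10  25 172] [276.  156.9]
s8 [380 148  23  19 147] [391.2 156.2]
s8 [272 173  14  29 252] [278.  187.9]
s8 [309 172  21  17 273] [318.9 180.1]
s8 [248 206  14   8  74] [253.4 209.7]
s8 [384 208  25  17 242] [394.8 216.7]
s8 [275 228  18   6  78] [283.  230.5]
s8 [305 236  32  39 799] [322.4 253.3]
s8 [261 243  34  19 292] [279.7 254.1]
s8 [223 246  33  16 406] [238.9 253.8]
t8 [298 144  10  12  69] [302.2 149.2]
t8 [ 228  170   90  135 4480] [279.9 235.6]
t8 [414 211  21  14 165] [424.  218.2]
t8 [363 234   6  15  74] [365.7 240.7]
t8 [384 243  15  19 236] [391.6 252.1]
w8 [ 261  383  120   57 2020] [319.9 421.4]
w8 [265 389   7  15  76] [267.6 395.5]
```

The held jar's lid is within 4 mm of the prediction, so it is still at the rack's tilt. I'll lower it towards the ring.

```bash
echo '[[0, 0, 0.05, 0], [0, 0, 0.05, 0], [0, 0, 0.04, 0], [0, 0, 0.025, 0], [0, 0, 0.01, 0]]' | python3 jog.py | sed -n '2p;4p'
echo '[[0, 0, 0, 0], [0, 0, 0, 0]]' | python3 jog.py | sed -n '2p;4p'
python3 shot.py top t9; python3 shot.py side s9;python3 - <<'E'
from h import *
print(togo((.546,.054,.0687)).round(4))
E
```

```text
tool_pos: [0.5452, 0.0534, 0.078]
wrist_force: [-0.8, -0.0, -3.1]
tool_pos: [0.5483, 0.0536, 0.0818]
wrist_force: [-0.3, -0.1, -2.4]
[0.5484 0.0536 0.082 ] az y 19.76 [ 0.05  0.17  2.01 -0.    0.96 -0.29] 20.0
[0.5483 0.0536 0.082 ] az y 19.76 [ 0.05  0.17  2.01 -0.    0.96 -0.29] 20.05
[ 0.0012 -0.0021  0.0133]
```

```bash
echo '[[0.001, -0.002, 0.003, 0], [0, 0, 0.003, 0], [0, 0, 0, 0]]' | python3 jog.py | sed -n '2p;4p'
for i in 1 2 3 4; do echo '[[0, 0, 0.002, 0], [0, 0, 0, 0]]' | python3 jog.py | sed -n '2p;4p'; done
```

```text
tool_pos: [0.5443, 0.0537, 0.0739]
wrist_force: [0.4, -0.5, -3.1]
tool_pos: [0.5446, 0.0537, 0.072]
wrist_force: [-0.6, -0.6, -2.5]
tool_pos: [0.5445, 0.0538, 0.07]
wrist_force: [-0.9, 0.1, -2.8]
tool_pos: [0.5453, 0.0537, 0.0692]
wrist_force: [-1.8, -0.5, 4.2]
tool_pos: [0.5473, 0.0537, 0.069]
wrist_force: [-1.1, -0.1, 8.8]
```

Contact came at the predicted height. I'll now right the jar about its low edge with a lighter grip.

```bash
echo '[[0, 0, 0, 0], [0.003, 0, 0, 0], [0.003, 0, 0, 0], [0, 0, 0, 0]]' | python3 jog.py 0 22| sed -n '2p;4,6p'
echo '[[0.004, 0, 0.0005, 0], [0.004, 0, 0.0007, 0], [0, 0, 0, 0]]' | python3 jog.py | sed -n '2p;4,6p'
```

```text
tool_pos: [0.5458, 0.0586, 0.0689]
wrist_force: [0.4, -4.0, 7.1]
width: 0.687
grip_force: 44.2
tool_pos: [0.5433, 0.0667, 0.0678]
wrist_force: [0.6, -2.6, 7.9]
width: 0.682
grip_force: 41.5
```

```bash
echo '[[0.004, 0, 0.001, 0], [0.004, 0, 0.0012, 0], [0, 0, 0, 0]]' | python3 jog.py 0.6 22 | sed -n '2p;4,6p'
python3 shot.py side s10; python3 shot.py wrist w10;python3 - <<'E'
from h import *
for F,n in(("s10","side"),("w10","wrist")):
    im=cv2.medianBlur(cv2.imread(f"pics/{F}.png"),3).astype(int);b,g,r=im[...,0],im[...,1],im[...,2]
    m=((r>1.25*b)&(r+g+b<250)&(r>45)&(r+g+b>75)).astype(np.uint8);m=cv2.morphologyEx(m,cv2.MORPH_OPEN,np.ones((3,3)))
    _,_,st,ce=cv2.connectedComponentsWithStats(m);t,M=tcp()
    for h in(18,10,0): # lid-centre candidates: residual tilt
        a=np.radians(h);l=-M[:,0];X=t+np.array([0,0,.0187])+.0037*l+.028*(np.sin(a)*l+np.array([0,0,np.cos(a)]));p=proj(n,X,np.load(f"pics/{F}.npy"));print(F,"tilt",h,p.round(1))
    for s,q in zip(st[1:],ce[1:]):
        if s[4]>60 and np.hypot(*(q-p))<60:print(F,s,q.round(1))
E
```

```text
tool_pos: [0.5409, 0.0747, 0.0658]
wrist_force: [0.4, -1.2, 9.0]
width: 0.685
grip_force: 38.8
[0.5408 0.0747 0.0658] az y 19.8 [ 0.09  0.18  2.04 -0.    0.92 -0.25] 22.725
[0.5408 0.0746 0.0658] az y 19.79 [ 0.09  0.18  2.04 -0.    0.92 -0.25] 22.775
s10 tilt 18 [312.  243.7]
s10 tilt 10 [311.3 242.8]
s10 tilt 0 [310.3 242. ]
s10 [303 236  19  14 212] [312.3 242.7]
s10 [311 237  26  38 463] [325.2 258.5]
s10 [259 247  38  18 363] [281.  256.6]
w10 tilt 18 [321.1 425.2]
w10 tilt 10 [321.1 416.8]
w10 tilt 0 [321.1 403.7]
w10 [ 233  354  172   92 8574] [318.8 408.3]
```

```bash
echo '[[0.004, 0, 0.0015, 0], [0.004, 0, 0.002, 0], [0, 0, 0, 0]]' | python3 jog.py 0 22 | sed -n '2p;4,6p'
echo '[[0.001, 0, 0.001, 0], [0, 0, 0, 0], [0, 0, 0, 0]]' | python3 jog.py  | sed -n '2p;4,6p'
```

```text
tool_pos: [0.5383, 0.0829, 0.0625]
wrist_force: [0.9, 1.8, 9.6]
width: 0.688
grip_force: 36.2
tool_pos: [0.5381, 0.0839, 0.062]
wrist_force: [0.2, 2.6, 11.6]
width: 0.688
grip_force: 36.3
```

```bash
echo '[[0, 0, -0.001, 0], [0, 0, 0, 0], [0, 0, 0, 0]]' | python3 jog.py 0.76 | sed -n '2p;4,6p'
echo '[[0, 0, 0, 0], [0, 0, 0, 0]]' | python3 jog.py 1.0 | sed -n '2p;4,6p'
python3 shot.py side s11; python3 shot.py wrist w11; python3 shot.py top t11; python3 - <<'E'
from h import *
t,M=tcp()
for F,n in(("s11","side"),("t11","top"),("w11","wrist")):
    E=np.load(f"pics/{F}.npy")
    im=cv2.medianBlur(cv2.imread(f"pics/{F}.png"),3).astype(int);b,g,r=im[...,0],im[...,1],im[...,2]
    m=((r>1.25*b)&(r+g+b<250)&(r>45)&(r+g+b>75)).astype(np.uint8);m=cv2.morphologyEx(m,cv2.MORPH_OPEN,np.ones((3,3)))
    _,_,st,ce=cv2.connectedComponentsWithStats(m)
    p=proj(n,np.array([.538,.0775,.106]),E);print(F,p.round(1))
    for s,q in zip(st[1:],ce[1:]):
        if s[4]>60 and np.hypot(*(q-p))<60:print(F,s,q.round(1),onz(n,q,.108,E).round(4))
E
```

```text
tool_pos: [0.535, 0.0831, 0.0596]
wrist_force: [2.3, 1.8, 2.3]
width: 0.762
grip_force: 1.2
tool_pos: [0.5333, 0.0827, 0.0587]
wrist_force: [0.3, -0.4, -0.0]
width: 1.0
grip_force: 0.0
[0.5334 0.0828 0.0587] az y 19.77 [ 0.11  0.18  2.05 -0.    0.91 -0.24] 24.2
[0.5336 0.0828 0.0589] az y 19.76 [ 0.11  0.18  2.05 -0.    0.91 -0.24] 24.25
[0.5337 0.0828 0.059 ] az y 19.77 [ 0.11  0.18  2.05 -0.    0.91 -0.24] 24.3
s11 [308.3 243.3]
s11 [299 235  20  12 203] [308.4 240.7] [0.5405 0.0887 0.108 ]
s11 [311 238  25  37 461] [324.7 258.7] [ 0.5608 -0.0203  0.108 ]
s11 [270 245  26  19 263] [282.8 255.7] [0.4611 0.0144 0.108 ]
s11 [259 252  12  11  72] [264.  258.2] [0.4137 0.0091 0.108 ]
t11 [333.5 252.2]
w11 [328.6 412.8]
w11 [  243   337   181   113 13917] [334.5 395.2] [0.5369 0.0851 0.108 ]
```

```bash
echo '[[0, 0, -0.02, 0], [0, 0, -0.04, 0], [0, 0, -0.055, 0], [0, 0, 0, 0.178], [0, 0, 0, 0.178]]' | python3 jog.py | sed -n '2p;4p'
echo '[[0, 0, 0, 0.178], [0, 0, 0, 0.178], [0, 0, 0, 0.178], [0, 0, 0, 0.178], [0, 0, 0, 0.178]]' | python3 jog.py | sed -n '2p;4p'
echo '[[0, 0, 0, 0.178], [0, 0, 0, 0.178], [0, 0, 0, 0.178], [0, 0, 0, 0.178], [0.03, 0.003, 0, 0]]' | python3 jog.py | sed -n '2p;4p'
echo '[[0.035, 0, 0, 0], [0, 0, 0, 0], [0, 0, 0, 0]]' | python3 jog.py | sed -n '2p;4p'
python3 shot.py wrist w12; python3 shot.py top t12; python3 - <<'E'
from h import *
E=np.load("pics/w12.npy");c=np.array([.537,.082,0])
im=cv2.imread("pics/w12.png");print(proj("wrist",c+[[.031,0,.048],[.031,0,.065],[0,0,.113],[-.0,0,.018]],E).round(0))
cv2.imwrite("pics/c12.png",cv2.resize(im[150:450,200:440],None,fx=2.5,fy=2,interpolation=2)[:600])
E
```

```text
tool_pos: [0.5348, 0.083, 0.1757]
wrist_force: [0.7, -0.1, 0.3]
tool_pos: [0.5339, 0.0829, 0.1741]
wrist_force: [-0.1, -0.7, 0.8]
tool_pos: [0.5626, 0.0788, 0.174]
wrist_force: [0.1, -0.2, -0.3]
tool_pos: [0.5982, 0.0771, 0.1738]
wrist_force: [-0.2, 0.1, -0.5]
[0.598  0.0772 0.1738] az y -92.41 [ 0.09  0.17  1.82 -0.    1.15  1.7 ] 26.6
[0.5979 0.0773 0.174 ] az y -92.41 [0.09 0.17 1.82 0.   1.15 1.7 ] 26.65
[[314. 273.]
 [314. 282.]
 [315. 363.]
 [316. 295.]]
```

View pics/c12.png

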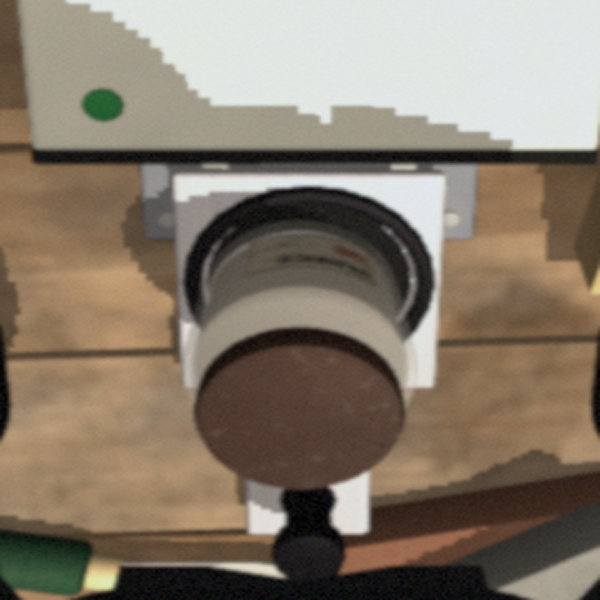

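The jar stands upright inside the ring, and its label print, at crop (278..370, 258), is near the window side. I'll measure the offset from the axis numerically.

```bash
python3 - <<'E'
from h import *
E=np.load("pics/w12.npy");im=cv2.GaussianBlur(cv2.imread("pics/w12.png"),(3,3),0).astype(int)
for v in range(264,294,3):
    print(v,*[f"{im[v,u,2]}/{im[v,u,2]-im[v,u,0]}" for u in range(282,366,4)])
print("u",*range(282,366,4))
for u,v in((275,290),(373,290)):print("ring",onz("wrist",(u,v),.025,E).round(4))
# lid
b,g,r=im[...,0],im[...,1],im[...,2];m=((r>1.25*b)&(r+g+b<260)&(r>45)).astype(np.uint8);m=cv2.morphologyEx(m,cv2.MORPH_OPEN,np.ones((7,7)))
_,_,st,ce=cv2.connectedComponentsWithStats(m)
for s,q in zip(st[1:],ce[1:]):
    if 2000<s[4]<9000: print(s,q,onz("wrist",q,.110,E))
E
```

```text
264 59/6 24/2 32/2 35/4 25/3 41/5 53/7 59/7 67/7 72/5 70/7 64/7 55/7 52/6 38/6 37/6 36/4 36/5 81/-1 43/3 42/1
267 21/4 21/0 45/3 25/4 47/6 59/9 80/10 94/10 95/13 92/15 91/14 90/14 84/11 69/9 54/7 48/7 33/4 38/6 52/3 55/1 47/3
270 20/2 45/3 29/4 48/7 66/8 86/15 94/19 92/19 87/20 86/20 92/22 92/21 90/20 86/18 77/14 57/7 46/6 36/5 36/4 71/3 42/5
273 21/0 80/7 39/5 68/9 101/8 90/19 89/19 86/18 84/18 88/19 91/22 91/22 93/20 83/25 86/22 82/17 59/9 42/6 35/5 42/3 72/3
276 31/1 55/5 58/7 100/11 87/14 88/21 92/20 92/20 86/18 84/17 86/18 89/19 90/22 85/26 74/31 81/26 80/18 59/7 35/5 35/5 100/2
279 76/6 53/6 90/12 89/14 88/16 92/19 92/21 81/20 58/12 72/16 58/14 62/14 61/12 76/16 85/20 82/29 84/23 71/9 47/5 37/5 81/7
282 102/7 61/8 92/13 88/13 89/16 95/21 93/21 87/20 80/18 85/19 85/18 83/18 78/15 64/13 67/13 82/19 84/23 83/12 62/9 36/5 56/4
285 108/9 83/11 87/14 88/13 89/18 88/17 86/15 91/15 93/15 94/14 96/16 94/15 91/15 89/17 82/16 63/13 73/18 89/15 70/10 39/6 47/5
288 101/9 91/12 89/15 91/15 90/15 93/15 96/15 95/15 96/15 98/16 96/15 96/15 97/16 95/15 94/16 84/18 70/17 90/16 79/10 45/5 48/6
291 98/10 89/13 89/13 93/15 94/14 96/15 96/15 97/15 99/16 99/15 99/16 99/16 99/16 98/16 98/15 98/17 89/17 87/18 88/12 55/8 44/4
u 282 286 290 294 298 302 306 310 314 318 322 326 330 334 338 342 346 350 354 358 362
ring [0.5458 0.1144 0.025 ]
ring [0.5425 0.037  0.025 ]
[ 418  102  222  180 6300] [531.28428571 184.7231746 ] [ 0.6359736  -0.03426967  0.11      ]
[ 528  319   93   62 3617] [577.32623721 351.86038153] [ 0.53579491 -0.07233198  0.11      ]
[ 278  322   84   73 4746] [319.4776654  357.18436578] [0.53861901 0.07942098 0.11      ]
[ 348  377  104   56 2978] [398.31631968 401.91672263] [0.50515166 0.03239662 0.11      ]
```

```bash
python3 - <<'E'
from h import *
E=np.load("pics/w12.npy");c=np.array([.5386,.0797])
for p in((299,285),(310,284),(320,283.5),(334,285.5),(342,289),(347,292.5),(350,294)):
    X=onz("wrist",p,.0645,E)[:2]-c;print(p,(X*1e3).round(1),np.hypot(*X).round(4),np.degrees(np.arctan2(X[1],X[0])).round(1))
print(proj("wrist",np.array([[.5386,.0797,.0645],[.5386+.031,.0797,.0645]]),E).round(1))
# u extents of jar wall at glass upper section
im=cv2.imread("pics/w12.png").astype(int)
for v in(296,302,308):print(v,[im[v,u].sum()//3 for u in range(270,300,2)],[im[v,u].sum()//3 for u in range(344,374,2)])
E
```

```text
(299, 285) [27.3 12.5] 0.0301 24.6
(310, 284) [27.8  5. ] 0.0282 10.3
(320, 283.5) [27.8 -1.8] 0.0279 -3.7
(334, 285.5) [ 26.  -11.2] 0.0283 -23.4
(342, 289) [ 23.2 -16.6] 0.0285 -35.7
(347, 292.5) [ 20.4 -20. ] 0.0286 -44.4
(350, 294) [ 19.2 -22. ] 0.0292 -48.9
[[319.1 320.4]
 [317.2 279.3]]
296 [np.int64(92), np.int64(120), np.int64(60), np.int64(20), np.int64(15), np.int64(58), np.int64(115), np.int64(93), np.int64(81), np.int64(81), np.int64(83), np.int64(87), np.int64(88), np.int64(88), np.int64(90)] [np.int64(92), np.int64(92), np.int64(94), np.int64(91), np.int64(90), np.int64(89), np.int64(79), np.int64(63), np.int64(42), np.int64(48), np.int64(113), np.int64(64), np.int64(31), np.int64(36), np.int64(89)]
302 [np.int64(100), np.int64(123), np.int64(107), np.int64(30), np.int64(37), np.int64(50), np.int64(89), np.int64(85), np.int64(85), np.int64(87), np.int64(94), np.int64(116), np.int64(132), np.int64(135), np.int64(139)] [np.int64(143), np.int64(130), np.int64(108), np.int64(98), np.int64(95), np.int64(93), np.int64(93), np.int64(76), np.int64(68), np.int64(113), np.int64(85), np.int64(28), np.int64(29), np.int64(39), np.int64(181)]
308 [np.int64(85), np.int64(123), np.int64(138), np.int64(111), np.int64(61), np.int64(74), np.int64(85), np.int64(97), np.int64(118), np.int64(135), np.int64(142), np.int64(145), np.int64(147), np.int64(149), np.int64(148)] [np.int64(159), np.int64(159), np.int64(153), np.int64(152), np.int64(141), np.int64(112), np.int64(100), np.int64(109), np.int64(118), np.int64(56), np.int64(24), np.int64(34), np.int64(68), np.int64(192), np.int64(225)]
```

The label's edges sit at about +23° and -44°, so its middle is at -10.5°. The reader's yaw is about -2.4°, so I'll regrip the jar and turn it +8°.

```bash
echo '[[-0.03, 0.001, 0, 0], [-0.03, 0, 0, 0], [0, 0, 0, 0], [0, 0, 0, 0]]' | python3 jog.py 1.0 | sed -n '2p;4p'
echo '[[0, 0, 0.035, 0], [0, 0, 0.035, 0], [0, 0, 0.025, 0], [0, 0, 0.013, 0], [0, 0, 0, 0]]' | python3 jog.py | sed -n '2p;4p'
echo '[[0, 0, 0, 0], [0, 0, 0, 0], [0, 0, 0, 0], [0, 0, 0, 0]]' | python3 jog.py 0 25 | sed -n '2p;4,6p'
```

```text
tool_pos: [0.5393, 0.0788, 0.1749]
wrist_force: [0.2, 0.6, -0.4]
tool_pos: [0.5389, 0.0786, 0.0656]
wrist_force: [-0.3, -0.5, 0.2]
tool_pos: [0.5405, 0.0791, 0.0681]
wrist_force: [-0.7, 2.0, 6.0]
width: 0.69
grip_force: 27.9
```

```bash
echo '[[0, 0, 0, -0.036], [0, 0, 0, -0.036], [0, 0, 0, -0.036], [0, 0, 0, -0.036], [0, 0, 0, 0]]' | python3 jog.py | sed -n '2p;4,6p'
echo '[[0, 0, 0, 0], [0, 0, 0, 0], [0, 0, 0, 0]]' | python3 jog.py 1.0 | sed -n '2p;4,6p'
echo '[[0, 0, -0.02, 0], [0, 0, -0.04, 0], [0, 0, -0.05, 0], [0.03, 0, 0, 0.072], [0.03, 0, 0, 0.072]]' | python3 jog.py | sed -n '2p;4p'
echo '[[0, 0, 0, 0], [0, 0, 0, 0]]' | python3 jog.py| sed -n '2p'
python3 shot.py wrist w13; python3 shot.py top t13; python3 - <<'E'
from h import *
E=np.load("pics/w13.npy");im=cv2.GaussianBlur(cv2.imread("pics/w13.png"),(3,3),0).astype(int)
v0=int(proj("wrist",np.array([.569,.0797,.0645]),E)[1]);U=range(282,366,4)
for v in range(v0-12,v0+20,3):
    print(v,*[f"{im[v,u,2]}/{im[v,u,2]-im[v,u,0]}" for u in U])
print("u",*U)
b,g,r=im[...,0],im[...,1],im[...,2];m=((r>1.25*b)&(r+g+b<260)&(r>45)).astype(np.uint8);m=cv2.morphologyEx(m,cv2.MORPH_OPEN,np.ones((7,7)))
_,_,st,ce=cv2.connectedComponentsWithStats(m)
for s,q in zip(st[1:],ce[1:]):
    if 4000<s[4]<6000: print(s,q,onz("wrist",q,.110,E))
E
```

```text
tool_pos: [0.5407, 0.079, 0.0681]
wrist_force: [-0.3, 0.2, 5.9]
width: 0.693
grip_force: 27.7
tool_pos: [0.5387, 0.0786, 0.066]
wrist_force: [-0.6, -0.7, 0.0]
width: 0.996
grip_force: 0.0
tool_pos: [0.6, 0.0828, 0.1777]
wrist_force: [0.0, 0.6, -0.3]
tool_pos: [0.5978, 0.0826, 0.1755]
[0.5976 0.0826 0.1756] az y -92.38 [0.1  0.17 1.82 0.   1.15 1.71] 30.2
[0.5976 0.0826 0.1757] az y -92.38 [ 0.1   0.17  1.82 -0.    1.15  1.71] 30.25
266 147/11 69/5 20/2 29/1 29/2 32/4 53/8 67/9 90/12 91/15 91/19 91/20 89/19 89/18 85/14 71/11 57/8 48/6 39/6 37/6 58/3
269 141/10 30/1 20/0 55/4 28/2 54/7 76/12 91/18 90/19 87/20 89/20 91/22 94/20 92/21 85/27 88/20 81/15 60/8 50/7 35/4 38/6
272 120/8 19/0 28/0 49/4 48/7 73/12 91/19 91/19 83/19 87/18 92/21 93/20 94/21 91/23 80/30 76/32 82/24 81/15 60/7 42/6 35/2
275 73/6 18/0 62/4 40/5 69/10 95/12 89/19 90/19 91/19 85/18 80/17 74/15 70/14 79/17 83/18 86/22 79/27 83/18 81/10 60/7 35/5
278 42/2 20/0 88/8 51/7 95/11 84/17 92/21 93/21 68/15 65/13 69/16 70/17 66/15 63/13 61/12 68/15 79/19 79/20 88/14 72/10 43/6
281 35/2 22/0 87/7 73/9 91/14 89/19 93/20 90/20 82/
[... 407 characters left out ...]
/17 107/17 104/17 100/15 99/16 98/15 98/15 97/16 88/11
293 26/1 36/3 98/10 88/14 93/16 95/15 98/16 104/17 123/20 138/23 144/24 148/24 148/24 147/24 143/24 130/22 112/18 102/16 100/16 99/16 95/14
296 39/3 30/1 112/12 90/15 93/15 97/16 116/18 141/25 150/25 154/25 157/25 159/26 161/26 161/26 159/26 158/26 151/25 127/20 105/17 100/15 100/15
u 282 286 290 294 298 302 306 310 314 318 322 326 330 334 338 342 346 350 354 358 362
[ 423  123  217  158 5551] [529.1464601  188.92740047] [ 0.63316781 -0.0288741   0.11      ]
[ 531  316  109   65 4176] [587.27658046 351.82590996] [ 0.53407699 -0.07414826  0.11      ]
[ 288  319   83   73 4686] [329.23026035 354.30793854] [0.53874631 0.07896592 0.11      ]
```

```bash
python3 - <<'E'
from h import *
E=np.load("pics/w13.npy")
for c in(np.array([.5387,.079]),np.array([.5367,.079])):
  for p in((301.5,287),(351,287.5)):
    X=onz("wrist",p,.0645,E)[:2]-c;print(p,np.hypot(*X).round(4),np.degrees(np.arctan2(X[1],X[0])).round(1))
E=np.load("pics/t13.npy");b=bot.camera_info("top");im=cv2.imread("pics/t13.png")
E
```

```text
(301.5, 287) 0.0299 35.0
(351, 287.5) 0.0283 -36.5
(301.5, 287) 0.0315 32.9
(351, 287.5) 0.0299 -34.2
```

The label middle is at about -1°, within 2° of square. Next I'll grip the knob again and push the tray home gently.

```bash
echo '[[-0.055, 0.003, 0, 0], [-0.055, 0.003, 0, 0], [-0.054, 0.003, 0, 0], [0, 0, 0, -0.1745], [0, 0, 0, -0.1745]]' | python3 jog.py 0.6| sed -n '2p;4p'
echo '[[0, 0, 0, -0.1745], [0, 0, 0, -0.1745], [0, 0, 0, -0.1745], [0, 0, 0, -0.1745], [0, 0, 0, -0.1745]]' | python3 jog.py | sed -n '2p;4p'
echo '[[0, 0, 0, -0.1745], [0, 0, 0, -0.1745], [0, 0, 0, 0], [0, 0, 0, 0]]' | python3 jog.py | sed -n '2p;4p'
python3 shot.py wrist w14; python3 - <<'E'
from h import *
E=np.load("pics/w14.npy");im=cv2.imread("pics/w14.png")
print(togo((.4336,.0807,.0297)).round(4),proj("wrist",np.array([.4336,.0807,.056]),E).round(1))
m=(im.max(2)<60).astype(np.uint8);_,_,st,ce=cv2.connectedComponentsWithStats(m)
for s,q in zip(st[1:],ce[1:]):
    if 200<s[4]<3000 and abs(q[0]-320)<80: print(s,q.round(1))
E
```

```text
tool_pos: [0.4329, 0.0805, 0.1763]
wrist_force: [-0.2, -0.3, 0.3]
tool_pos: [0.4337, 0.0805, 0.1762]
wrist_force: [-0.6, -0.6, 0.6]
tool_pos: [0.4342, 0.0806, 0.1763]
wrist_force: [0.2, -0.5, -0.1]
[0.4343 0.0806 0.1763] az y -2.56 [ 0.13 -0.15  2.14 -0.    1.15  0.17] 32.05
[ 1.000e-04 -7.000e-04  1.466e-01] [318.7 233.5]
[272   0  25 107 545] [282.1  60.6]
[249   6  18  90 495] [256.6  55.2]
[308 209  31  38 565] [325.  226.7]
```

```bash
echo '[[0, 0.001, 0.04, 0], [0, 0, 0.045, 0], [0, 0, 0.035, 0], [0, 0, 0.018, 0], [0, 0, 0.007, 0]]' | python3 jog.py 0.6 | sed -n '2p;4p'
echo '[[0, 0, 0, 0], [0, 0, 0, 0], [0, 0, 0, 0], [0, 0, 0, 0]]' | python3 jog.py 0 40| sed -n '2p;4,6p'
```

```text
tool_pos: [0.4345, 0.0804, 0.0301]
wrist_force: [-0.2, 1.3, 0.4]
tool_pos: [0.4364, 0.0807, 0.0323]
wrist_force: [-0.7, -0.2, 4.7]
width: 0.26
grip_force: 39.6
```

```bash
echo '[[0, 0.002, 0, 0], [0, 0.004, 0, 0], [0, 0.006, 0, 0], [0, 0.008, 0, 0], [0, 0.01, 0, 0]]' | python3 jog.py | sed -n '2p;4,5p'
echo '[[0, 0.01, 0, 0], [0, 0.01, 0, 0], [0, 0.01, 0, 0], [0, 0.01, 0, 0], [0, 0.01, 0, 0]]' | python3 jog.py | sed -n '2p;4,5p'
echo '[[0, 0.01, 0, 0], [0, 0.01, 0, 0], [0, 0.008, 0, 0], [0, 0.006, 0, 0], [0, 0.004, 0, 0]]' | python3 jog.py | sed -n '2p;4,5p'
```

```text
tool_pos: [0.4661, 0.0794, 0.0323]
wrist_force: [-2.6, 0.3, 6.1]
width: 0.257
tool_pos: [0.5162, 0.0772, 0.0323]
wrist_force: [-2.9, 0.7, 4.9]
width: 0.254
tool_pos: [0.5543, 0.0756, 0.0323]
wrist_force: [-2.1, 0.1, 6.4]
width: 0.253
```

```bash
echo '[[0, 0.003, 0, 0], [0, 0.002, 0, 0], [0, 0.002, 0, 0], [0, 0, 0, 0]]' | python3 jog.py | sed -n '2p;4,5p'
for i in 1 2 3 4; do echo '[[0, 0.0015, 0, 0], [0, 0, 0, 0]]' | python3 jog.py | sed -n '2p;4p'; done
```

```text
tool_pos: [0.5582, 0.0754, 0.0321]
wrist_force: [-11.3, 0.8, 13.5]
width: 0.253
tool_pos: [0.558, 0.0754, 0.032]
wrist_force: [-16.2, 1.0, 16.3]
tool_pos: [0.5578, 0.0754, 0.032]
wrist_force: [-22.8, 0.8, 22.2]
tool_pos: [0.5575, 0.0754, 0.0318]
wrist_force: [-27.0, 0.7, 25.7]
tool_pos: [0.5573, 0.0754, 0.0319]
wrist_force: [-33.8, 1.0, 30.6]
```

It stalls at x=0.558, though about 0.563 was expected. I'll relax, release and measure the knob against the hood front.

```bash
echo '[[0, -0.004, 0, 0], [0, -0.003, 0, 0], [0, 0, 0, 0]]' | python3 jog.py | sed -n '2p;4p'
echo '[[0, 0, 0, 0], [0, 0, 0, 0], [0, 0, 0, 0]]' | python3 jog.py 0.6 | sed -n '2p;4p'
echo '[[0, 0, -0.05, 0], [0, 0, -0.06, 0], [0, 0, -0.06, 0], [0, 0, -0.02, 0], [0, 0, 0, 0]]' | python3 jog.py | sed -n '2p;4p'
echo '[[0, 0, 0, 0], [0, 0, 0, 0]]' | python3 jog.py | sed -n '2p'
python3 shot.py wrist w15; python3 shot.py top t15; python3 shot.py side s15
python3 - <<'E'
from h import *
for f in("w4","w15"):
    E=np.load(f"pics/{f}.npy");im=cv2.imread(f"pics/{f}.png")
    m=(im.max(2)<60).astype(np.uint8);_,_,st,ce=cv2.connectedComponentsWithStats(m)
    for s,q in zip(st[1:],ce[1:]):
        if 300<s[4]<1500 and 290<q[0]<360 and 150<q[1]<300:
            h=(s[0]+s[2]/2,s[1]+s[3]-s[2]/2);print(f,s,"knob",onz("wrist",h,.056,E).round(4))
    g=im.min(2).astype(int)
    # roof front edge: white start going right, rows around knob row
    for v in(220,260,300):
        row=g[v];k=[u for u in range(380,520) if row[u:u+25].min()>190][:1]
        if k:print(f,"roof",v,k,onz("wrist",(k[0],v),.13,E).round(4))
    # tray front edge (white start left of knob) z=.018
    for v in(195,200,228):
        k=[u for u in range(250,330) if g[v,u]>150 ][:1]
        if k:print(f,"tray",v,k,onz("wrist",(k[0],v),.018,E).round(4))
E
```

```text
tool_pos: [0.5583, 0.0754, 0.0322]
wrist_force: [-8.2, 0.2, 9.3]
tool_pos: [0.5542, 0.0751, 0.0292]
wrist_force: [-12.4, -1.2, 2.4]
tool_pos: [0.5608, 0.0754, 0.2232]
wrist_force: [-0.1, -0.2, -0.8]
tool_pos: [0.5579, 0.0751, 0.2184]
[0.5582 0.0751 0.2188] az y -2.44 [ 0.09  0.06  1.86 -0.    1.22  0.13] 38.225
[0.5585 0.0752 0.2192] az y -2.44 [ 0.09  0.06  1.86 -0.    1.22  0.13] 38.275
[0.5587 0.0752 0.2196] az y -2.44 [ 0.09  0.06  1.86 -0.    1.22  0.13] 38.325
w4 [310 201  27  34 713] knob [0.5531 0.0763 0.056 ]
w4 roof 220 [453] [0.6259 0.0953 0.13  ]
w4 roof 260 [447] [0.6247 0.0713 0.13  ]
w4 roof 300 [441] [0.6234 0.0457 0.13  ]
w4 tray 195 [300] [0.5336 0.0898 0.018 ]
w4 tray 200 [300] [0.5336 0.0856 0.018 ]
w4 tray 228 [299] [0.5324 0.0611 0.018 ]
w15 [308 198  27  33 658] knob [0.5586 0.0764 0.056 ]
w15 roof 220 [433] [0.6254 0.0896 0.13  ]
w15 roof 260 [430] [0.6246 0.0645 0.13  ]
w15 roof 300 [426] [0.6231 0.0378 0.13  ]
w15 tray 195 [299] [0.5396 0.0882 0.018 ]
w15 tray 200 [299] [0.5393 0.0838 0.018 ]
w15 tray 228 [299] [0.5379 0.0587 0.018 ]
```

By the camera, the tray is still about 6 mm out. The open knuckles at roof height likely met the hood front, since the pads were closing along x. I'll turn to az≈+88 so the narrow side faces the hood, shut the fingers, and push the knob from the front.

```bash
echo '[[0, -0.03, 0, 0], [0, -0.015, 0, -0.1], [0, 0, 0, -0.17], [0, 0, 0, -0.17], [0, 0, 0, -0.17]]' | python3 jog.py 0 30| sed -n '2p'
echo '[[0, 0, 0, -0.17], [0, 0, 0, -0.17], [0, 0, 0, -0.17], [0, 0, 0, -0.17], [0, 0, 0, -0.17]]' | python3 jog.py| sed -n '2p'
echo '[[0, 0, 0, -0.11], [0, 0, 0, 0], [0, 0, 0, 0]]' | python3 jog.py| sed -n '2,5p'
python3 shot.py wrist w16; python3 - <<'E'
from h import *
print(togo((.513,.0775,.034)).round(4))
# brown/cream pixels under hood opening: is the lid visible upright?
E=np.load("pics/w16.npy");im=cv2.medianBlur(cv2.imread("pics/w16.png"),3).astype(int);b,g,r=im[...,0],im[...,1],im[...,2]
m=((r>1.2*b)&(r+g+b<260)&(r>30)).astype(np.uint8);m=cv2.morphologyEx(m,cv2.MORPH_OPEN,np.ones((5,5)));_,_,st,ce=cv2.connectedComponentsWithStats(m)
print("lid expected",proj("wrist",np.array([[.663,.073,.113],[.638,.073,.1],[.56,.076,.056],[.622,.074,.13]]),E).round(0))
for s,q in zip(st[1:],ce[1:]):
    if s[4]>150 and 230<q[0]<420:print(s,q.round(0))
E
```

```text
tool_pos: [0.5143, 0.0772, 0.2209]
tool_pos: [0.5143, 0.0772, 0.2207]
tool_pos: [0.5145, 0.0772, 0.221]
tcp_rot: [-0.071, -3.14, 0.0]
wrist_force: [0.4, 0.3, 0.1]
width: -0.0
[0.5145 0.0772 0.2212] az y 87.44 [ 0.1  -0.02  1.94 -0.    1.22 -1.42] 40.0
[0.0014 0.0002 0.1872]
lid expected [[324. 426.]
 [322. 388.]
 [321. 273.]
 [323. 395.]]
[ 216   45   90   69 1133] [261.  83.]
[295  84  30  13 225] [310.  90.]
```

```bash
echo '[[0, 0, 0.05, 0], [0, 0, 0.05, 0], [0, 0, 0.045, 0], [0, 0, 0.03, 0], [0, 0, 0.012, 0]]' | python3 jog.py| sed -n '2p;4p'
echo '[[-0.008, 0, 0, 0], [-0.006, 0, 0, 0], [-0.003, 0, 0, 0], [0, 0, 0, 0]]' | python3 jog.py| sed -n '2p;4p'
for i in 1 2 3 4; do echo '[[-0.002, 0, 0, 0], [0, 0, 0, 0]]' | python3 jog.py| sed -n '2p;4p'; done
```

```text
tool_pos: [0.5129, 0.077, 0.0322]
wrist_force: [-0.8, 0.3, 0.6]
tool_pos: [0.5328, 0.0765, 0.0355]
wrist_force: [-0.6, 0.3, 0.4]
tool_pos: [0.5336, 0.0764, 0.0345]
wrist_force: [0.1, -0.0, -0.6]
tool_pos: [0.5354, 0.0763, 0.0343]
wrist_force: [-0.1, 0.7, -0.2]
tool_pos: [0.5373, 0.0762, 0.0342]
wrist_force: [-1.7, 0.5, -0.0]
tool_pos: [0.5396, 0.0761, 0.0343]
wrist_force: [-1.5, 0.1, 0.1]
```

Contact is made at about 2 N and the tray is sliding freely. I'll continue to the stop.

```bash
for i in 1 2 3 4; do echo '[[-0.0015, 0, 0, 0], [0, 0, 0, 0]]' | python3 jog.py| sed -n '2p;4p'; done
```

```text
tool_pos: [0.5406, 0.0761, 0.0342]
wrist_force: [-3.2, 0.3, 0.8]
tool_pos: [0.5407, 0.076, 0.0341]
wrist_force: [-7.4, 0.7, 4.8]
tool_pos: [0.5408, 0.076, 0.034]
wrist_force: [-10.6, 0.8, 9.7]
tool_pos: [0.5408, 0.076, 0.0339]
wrist_force: [-15.6, 1.0, 11.5]
```

```bash
echo '[[0.01, 0, 0, 0], [0.03, 0, 0, 0], [0.02, 0, -0.04, 0], [0.02, 0, -0.055, 0], [0.01, 0, -0.055, 0]]' | python3 jog.py| sed -n '2p'
echo '[[0.01, 0, -0.055, 0], [0, 0, 0, 0], [0, 0, 0, 0], [0, 0, 0, 0]]' | python3 jog.py 1.0| sed -n '2p;4p'
python3 shot.py wrist w17; python3 shot.py top t17; python3 - <<'E'
from h import *
E=np.load("pics/w17.npy");im=cv2.GaussianBlur(cv2.imread("pics/w17.png"),(3,3),0)
m=(im.max(2)<60).astype(np.uint8);_,_,st,ce=cv2.connectedComponentsWithStats(m)
pk=proj("wrist",np.array([.5635,.0755,.056]),E);print("knob pred",pk.round(0))
for s,q in zip(st[1:],ce[1:]):
    if 150<s[4]<1500 and np.hypot(*(q-pk))<40:
        h=(s[0]+s[2]/2,s[1]+s[3]-s[2]/2);print(s,onz("wrist",h,.056,E).round(4),onz("wrist",q,.05,E).round(4))
g=im.min(2).astype(int)
for u in(300,320,340):
    k=[v for v in range(330,460) if g[v:v+12,u].min()>180][:1]
    if k:print("roof",u,k,onz("wrist",(u,k[0]),.13,E).round(4))
for z in(.03,.045,.06,.075,.09,.1):
    print(z,[im[int(v),int(u),::-1].tolist() for u,v in proj("wrist",np.array([[.667-.031*np.cos(a),.071+.031*np.sin(a),z] for a in(-1.2,-.6,0,.6,1.2)]),E)])
E
```

```text
tool_pos: [0.4552, 0.0797, 0.1859]
tool_pos: [0.4448, 0.08, 0.2375]
wrist_force: [-1.0, -0.6, 0.3]
[0.4448 0.08   0.2374] az y 87.52 [ 0.12 -0.17  2.05 -0.    1.27 -1.4 ] 44.3
[0.4448 0.08   0.2375] az y 87.51 [ 0.12 -0.17  2.05 -0.    1.27 -1.4 ] 44.35
knob pred [321. 342.]
[310 315  23  35 607] [0.5603 0.076  0.056 ] [0.558  0.0759 0.05  ]
roof 300 [330] [0.5099 0.0628 0.13  ]
roof 320 [352] [0.528 0.076 0.13 ]
roof 340 [333] [0.5135 0.0907 0.13  ]
0.03 [[47, 45, 42], [63, 59, 55], [103, 101, 99], [104, 102, 97], [89, 85, 79]]
0.045 [[107, 102, 99], [108, 102, 93], [105, 99, 90], [98, 91, 83], [102, 96, 88]]
0.06 [[92, 87, 85], [113, 105, 95], [112, 106, 95], [103, 96, 86], [95, 89, 79]]
0.075 [[20, 22, 22], [117, 110, 100], [117, 110, 99], [108, 101, 92], [15, 17, 19]]
0.09 [[18, 17, 20], [16, 17, 18], [182, 170, 152], [25, 25, 25], [18, 19, 19]]
0.1 [[19, 20, 21], [9, 13, 16], [17, 20, 20], [16, 17, 20], [18, 17, 18]]
```

```bash
python3 - <<'E'
from h import *
E=np.load("pics/w17.npy");im=cv2.imread("pics/w17.png");print(proj("wrist",np.array([.6235,.075,.13]),E).round(0))
for u in(300,320,340):
    print(u,[(v,int(im[v,u].mean())) for v in range(424,480,3)])
    k=[v for v in range(400,478) if im[v:v+4,u].min()>140][:1]
    if k:print("roof",onz("wrist",(u,k[0]),.13,E).round(4))
# knob column profile & tray front edge
print([(v,int(im[v,321].mean())) for v in range(285,360,3)])
for u in(303,340):
    k=[v for v in range(270,345) if im[v,u].min()>150][:1];print("trayfront",u,k,onz("wrist",(u,k[0]),.018,E).round(4) if k else 0)
# top view: t5(out) t17 tray front
for f in("top0","t5","t15","t17"):
    t=cv2.imread(f"pics/{f}.png");print(f,[(v,int(t[v,334].min())) for v in range(234,268,2)])
E
```

```text
[324. 459.]
300 [(424, 110), (427, 108), (430, 112), (433, 110), (436, 72), (439, 20), (442, 23), (445, 15), (448, 15), (451, 16), (454, 21), (457, 15), (460, 15), (463, 20), (466, 16), (469, 18), (472, 15), (475, 21), (478, 19)]
320 [(424, 110), (427, 122), (430, 152), (433, 166), (436, 177), (439, 146), (442, 13), (445, 11), (448, 15), (451, 18), (454, 11), (457, 12), (460, 18), (463, 17), (466, 15), (469, 19), (472, 14), (475, 19), (478, 23)]
roof [0.5964 0.0731 0.13  ]
340 [(424, 98), (427, 100), (430, 106), (433, 141), (436, 82), (439, 8), (442, 18), (445, 16), (448, 10), (451, 22), (454, 16), (457, 23), (460, 17), (463, 19), (466, 13), (469, 20), (472, 19), (475, 17), (478, 16)]
[(285, 150), (288, 157), (291, 165), (294, 154), (297, 145), (300, 84), (303, 157), (306, 233), (309, 236), (312, 218), (315, 23), (318, 10), (321, 6), (324, 14), (327, 17), (330, 38), (333, 45), (336, 34), (339, 33), (342, 29), (345, 32), (348, 27), (351, 125), (354, 234), (357, 233)]
trayfront 303 [303] [0.5421 0.0586 0.018 ]
trayfront 340 [303] [0.5437 0.0952 0.018 ]
top0 [(234, 210), (236, 212), (238, 212), (240, 213), (242, 213), (244, 214), (246, 156), (248, 31), (250, 33), (252, 39), (254, 29), (256, 106), (258, 211), (260, 167), (262, 87), (264, 89), (266, 91)]
t5 [(234, 139), (236, 139), (238, 138), (240, 138), (242, 96), (244, 34), (246, 39), (248, 44), (250, 47), (252, 52), (254, 53), (256, 55), (258, 58), (260, 60), (262, 63), (264, 70), (266, 73)]
t15 [(234, 15), (236, 13), (238, 14), (240, 28), (242, 41), (244, 51), (246, 55), (248, 62), (250, 60), (252, 65), (254, 66), (256, 136), (258, 170), (260, 99), (262, 96), (264, 96), (266, 99)]
t17 [(234, 46), (236, 49), (238, 51), (240, 54), (242, 57), (244, 56), (246, 60), (248, 63), (250, 67), (252, 74), (254, 78), (256, 81), (258, 79), (260, 74), (262, 69), (264, 62), (266, 58)]
```

```bash
echo '[[0, 0, -0.04, 0], [0, 0, -0.04, 0], [0, 0, 0, 0], [0, 0, 0, 0]]' | python3 jog.py| sed -n '2p'
python3 shot.py wrist w18; python3 - <<'E'
from h import *
for f in("w1","w18"):
    E=np.load(f"pics/{f}.npy");im=cv2.imread(f"pics/{f}.png");g=im.max(2).astype(int)
    for y in(.06,.09):
        L=np.array([[x,y,.13] for x in np.arange(.600,.640,.001)]);s=[int(g[int(round(v)),int(round(u))]) for u,v in proj("wrist",L,E)];print(f,"roof y",y,"x from .600:",s)
    for y in(.0655,.0865):
        L=np.array([[x,y,.018] for x in np.arange(.515,.555,.001)]);s=[int(im[int(round(v)),int(round(u))].min()) for u,v in proj("wrist",L,E)];print(f,"tray front y",y,"from .515:",s)
    m=(im.max(2)<60).astype(np.uint8);_,_,st,ce=cv2.connectedComponentsWithStats(m);pk=proj("wrist",np.array([.556,.0755,.056]),E)
    for s,q in zip(st[1:],ce[1:]):
        if 100<s[4]<1500 and np.hypot(*(q-pk))<30:print(f,s,onz("wrist",(s[0]+s[2]/2,s[1]+s[3]-s[2]/2),.056,E).round(4))
E
```

```text
tool_pos: [0.4453, 0.0801, 0.3181]
[0.4449 0.0801 0.3175] az y 87.52 [ 0.12 -0.21  1.93 -0.    1.42 -1.4 ] 44.9
w1 roof y 0.06 x from .600: [22, 29, 23, 24, 19, 26, 23, 36, 69, 69, 106, 106, 61, 20, 27, 25, 17, 20, 20, 20, 35, 46, 97, 182, 233, 242, 242, 242, 240, 241, 242, 243, 242, 242, 241, 242, 241, 241, 240, 243, 243]
w1 roof y 0.09 x from .600: [148, 148, 144, 145, 145, 146, 140, 135, 134, 134, 127, 124, 121, 122, 140, 132, 100, 49, 49, 20, 22, 31, 41, 88, 172, 233, 233, 241, 242, 242, 241, 241, 242, 242, 241, 241, 241, 240, 242, 242, 242]
w1 tray front y 0.0655 from .515: [125, 121, 116, 116, 111, 110, 109, 107, 107, 110, 113, 108, 92, 76, 76, 87, 126, 179, 221, 221, 235, 235, 236, 235, 235, 234, 235, 235, 235, 235, 234, 232, 226, 226, 219, 197, 177, 167, 167, 174, 181]
w1 tray front y 0.0865 from .515: [73, 70, 69, 69, 75, 90, 108, 114, 116, 116, 112, 111, 109, 97, 97, 81, 95, 148, 201, 201, 229, 237, 239, 237, 237, 237, 238, 237, 237, 237, 234, 214, 163, 163, 132, 128, 123, 115, 115, 98, 73]
w1 [355 276  19  27 396] [0.5504 0.0755 0.056 ]
w18 roof y 0.06 x from .600: [118, 1
[... 240 characters left out ...]
101, 104, 108, 118, 135, 150, 159, 159, 164, 171, 176, 172, 143, 75, 23, 23, 26, 24, 40, 67, 140, 208, 235, 235, 240, 241, 241, 239, 240, 239, 241, 241, 240, 240, 239, 239, 239]
w18 tray front y 0.0655 from .515: [121, 118, 114, 114, 111, 108, 107, 106, 109, 109, 108, 109, 109, 107, 107, 112, 112, 111, 111, 111, 109, 109, 106, 94, 94, 75, 94, 142, 143, 193, 223, 230, 232, 232, 232, 233, 232, 233, 233, 232, 232]
w18 tray front y 0.0865 from .515: [115, 115, 110, 112, 113, 113, 115, 112, 113, 113, 113, 110, 112, 113, 111, 111, 107, 106, 111, 115, 115, 115, 117, 112, 95, 95, 80, 99, 149, 202, 202, 226, 234, 236, 235, 235, 236, 235, 235, 235, 233]
w18 [312 283  19  27 387] [0.5607 0.0765 0.056 ]
```

The tray has come in 10.4 mm from where it started. Its knob is about 57 mm in front of the hood, as it must be when home, and the jar can be seen standing inside. I'm handing in.

```bash
python3 -c "
from workcell import bot
print(bot.finish_job())"
```

```text
the job is handed in; nothing more can be done
None
```

The white jar stands upright in the ring, label facing the window to within about 2° when measured before the push, and the tray is fully home; on the first push the gripper probably pressed on the hood's front at up to about 34 N, so I let go and pushed the knob home from the front instead.

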